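# Tip the terminal nuts from the chute into their jar

### The arm

A 7-joint arm with a two-finger parallel gripper is mounted at the origin on the work surface. World frame = base frame: x ahead of the robot, y to its left, z up, the work surface at z = 0. Lengths are in m, angles in rad, forces in N, time in s.
With the tool pointing down it reaches from about 0.4 to 0.85 m from the base axis. Payload 10.4 kg.
Tool frame: the origin (TCP) lies midway between the tips of the shut fingers; the grasp point (between the pads) lies 19 mm behind it; z points along the fingers, y is the direction in which the jaws open and shut (so a half turn about z gives the same grasp; the last joint's range is limited). The gripper opens to 85 mm and grips with 20 to 120 N. Pads are 22 mm wide; open, the fingers measure 114 mm over their backs; the gripper's body (76 mm by 85 mm) begins 54 mm behind the grasp point. The pads swing forward as they close: fully open they stand 13 mm farther back than shut.
Start: joints at [1.163, 0.332, -0.065, 1.46, 0.022, 1.35, -0.088], TCP at [0.235, -0.579, 0.231] pointing down, gripper open.
Joint ranges: [-2.6, 2.6], [-0.5, 2.12], [-1.47, 1.34], [0.16, 2.42], [-1.27, 4.41], [0.06, 2.06], [-2.6, 2.6]. Speed limits (rad/s): [2.22, 2.22, 2.79, 2.79, 3.14, 3.14, 3.14].

### API

Orientations are given as [roll, pitch, yaw] about the fixed x, y, z axes, in that order (R = Rz(yaw) Ry(pitch) Rx(roll)).
In Python, from rig import manip, eyes gives the robot as it stands. The module is installed in compiled form; this text tells all that it offers.
- The arm moves only by the shell command python3 -m creep 'ROWS' [FORCE]. ROWS is a JSON object of lists of equal length, an entry for each row: "hand": the finger opening in mm, from 0 to 85.4; "delta_pos": the shift along the tool's x, y, z in mm, a list of three; "yaw": the turn about the tool's z in degrees. A call has 1 to 20 rows; each row is the pose to reach, as a shift and turn from the pose commanded when the call began, along the tool's axes at that moment; what a row does not reach only later rows make up. A row lasts 1/12 s, in which the tool goes at most 41.7 mm and 7.16 degrees, less where a joint would pass 70% of its speed; a pose out of reach is approached as far as the arm can. A call with a gripper value outside its range is refused whole. The fingers move at their own pace and stop on an object; FORCE is the grip in N (left out, the last holds). Time passes only in rows, so rows that repeat a pose let the fingers close. It gives the time, the measured TCP pose, the force and the opening at its end, in the units of the state.
- manip.observe(): the state, without advancing time (a new reading comes with each control period).
- eyes.get_image(name): name is "scene" or "top"; returns the picture (400x640x3 uint8, red, green, blue); there is no depth.
- eyes.camera_info(name): a dict with "camera_matrix" (3x3 intrinsics, pixels), "k1" (the pictures are not rectified: a ray, as slopes to the right and down, at radius r is drawn at 1 + k1 r^2 times it, then the intrinsics apply), "eye" and "rotation" of the camera in the world. Camera axes: x right, y down, z forward; pixel columns grow to the right and rows downward; lengths in m; the calibration is good to about 2 mm. A picture is of the moment at which its call begins. camera_info takes no time and is no camera call.
- manip.job_done(): hands the job in, once; it reports no verdict.
Trained networks look in the newest picture that a camera, given by its name, has taken for a name from the list of things; names that differ only in an ending like _2 or _b are one class to them, and where a whole thing is asked for, a point or a joint stands for the part that bears it (a point fixed in the world has none). Each returns a list of dicts, best first, with "confidence" (0 to 1); they miss things now and then, are a little off and sometimes report something else, mostly with a low value. They report only what shows in the picture. A call takes as long as a camera call.
- eyes.find_in(query, camera): "xyz" ([x, y, z] in m, in the coordinates of the camera as it stood for that picture, good to about 4 mm: the middle of the surface that is visible of it).
- eyes.mark_of(query, camera): "xyz" ([x, y, z] in m, in the coordinates of the camera as it stood for that picture, good to about 4 mm: a listed point, or the origin of a listed thing).
The state is a dict: "time_s": time; "qpos": joint angles; "qd": joint speeds; "tau": joint torques, N m; "ee_pos": TCP position; "eef_rot": TCP orientation; "force": force on the tool from outside, world axes, zero at the start; "ft_torque": the same for the moment, N m; "finger_gap": finger opening in m.
Only numpy, scipy, OpenCV 4.12 (cv2) and the standard library are available. Lean on these libraries where they do the work, as an engineer would, in place of code of your own. Each camera call takes 0.05 s, during which the arm holds its last target.

### The job

The aluminium chute on the motor bench holds four loose hex nuts: carry it by its black handle, without spilling, to the jar whose foot shows a nut as its sample (not the bolt), lightly rest its open lip on that jar's rim, and then tip it until all four nuts have slid into the jar. Do not touch the nuts with the fingers, lean hard on the jar or disturb the other things, and finally set the empty chute back down flat on the bench and let go.

Things in the scene. Friction and masses are not known exactly. Their poses are not given: they have to be found in the camera images.
- chute: loose polished aluminium chute, 0.25-0.4 kg: open trough 220 mm long, 42 wide, 24 high, sheet 3 mm; closed at the rear (-x), open at the front lip (+x). A black handle block bridges it at mid-length, its underside 30 mm up, so nuts pass below. Origin: centre of the underside; x towards the lip, z up. Starts flat. Nuts begin to slide at a tilt between 20 and 33 degrees, which varies
- chute_grip (a point): centre of the chute's black handle block: 18 mm thick along the chute's x, 42 mm wide along its y and 36 mm tall; 48 mm above the chute's underside, half-way along it. Axes as the chute's. Nothing stands in front of or behind the block above the trough's 24 mm walls
- chute_lip (a point): middle of the lower front edge of the chute's open end, 110 mm ahead of the handle's centre, on the underside. Axes as the chute's
- nut0: loose plain steel hex nut, 18 mm across flats, 10 mm thick, 17 g; it starts lying flat in the rear half of the chute's trough. Origin at its centre, z along its bore
- nut1: loose plain steel hex nut, 18 mm across flats, 10 mm thick, 17 g; it starts lying flat in the rear half of the chute's trough. Origin at its centre, z along its bore
- nut2: loose plain steel hex nut, 18 mm across flats, 10 mm thick, 17 g; it starts lying flat in the rear half of the chute's trough. Origin at its centre, z along its bore
- nut3: loose plain steel hex nut, 18 mm across flats, 10 mm thick, 17 g; it starts lying flat in the rear half of the chute's trough. Origin at its centre, z along its bore
- jar_nut: fixed clear plastic jar, 80 mm across, neck 60 across and 20 deep, wall 4, on a steel foot 86 x 86 x 15 mm; rim 115 mm and inside floor 20 mm above the bench, mouth 52 mm wide. Origin on the bench on the jar's axis, z up. A low tab on its +y side bears a sample: a steel hex nut like the loose ones. This is the jar for nuts
- jar_nut_mouth (a point): centre of that jar's open mouth, in the plane of the rim, 115 mm above the bench
- jar_bolt: fixed clear plastic jar, 80 mm across, neck 60 across and 20 deep, wall 4, on a steel foot 86 x 86 x 15 mm; rim 115 mm and inside floor 20 mm above the bench, mouth 52 mm wide. Origin on the bench on the jar's axis, z up. A low tab on its +y side bears a sample: a hex bolt, 44 mm long. This is the jar for bolts; otherwise the same as the nut jar
- end_shield: domed dark iron motor end shield, 110 mm across, 28 mm high, lying flat; bystander, leave it alone
- screwdriver: screwdriver lying on the bench; bystander, leave it alone
- wrench: steel wrench lying on the bench; bystander, leave it alone
- bearing: steel ball bearing, ring 52 mm across, 16 mm high, lying flat; bystander, leave it alone

How it is judged:
On the way, in this order (a step that is already met when the one before it is completed fails the run):
1. the lip of the held chute rests lightly on the rim of the nut jar (contact force between chute and jar_nut above 0.3 N and horizontal distance between chute_lip and jar_nut_mouth below 0.04 m and contact force between the fingers and chute above 0.5 N), for 0.2 s.
2. all four nuts have slid into the nut jar while the chute is held (z of each of nut0, nut1, nut2, nut3 in the frame of jar_nut_mouth below -0.03 m and height (world z) of each of nut0, nut1, nut2, nut3 above 0.015 m and horizontal distance between each of nut0, nut1, nut2, nut3 and jar_nut_mouth below 0.037 m and contact force between the fingers and chute above 0.5 N), for 0.2 s.
At the end, for the whole second after the job is handed in: All four nuts lie inside the body of the nut jar, at least 30 mm below its mouth and within 37 mm of its axis, at rest; the chute stands flat on the bench (underside within 6 mm of the bench, within 0.08 rad of level), still and released (z of each of nut0, nut1, nut2, nut3 in the frame of jar_nut_mouth below -0.03 m and height (world z) of each of nut0, nut1, nut2, nut3 above 0.015 m and horizontal distance between each of nut0, nut1, nut2, nut3 and jar_nut_mouth below 0.037 m and angle between chute's own z axis and vertical below 0.08 rad and height (world z) of chute below 0.006 m and linear speed of chute below 0.02 m/s and contact force between chute and the fingers below 0.1 N and linear speed of each of nut0, nut1, nut2, nut3 below 0.05 m/s); the robot touches nothing.
It fails at once if a finger touches a nut (contact force between the fingers and nut0 above 0.5 N or contact force between the fingers and nut1 above 0.5 N or contact force between the fingers and nut2 above 0.5 N or contact force between the fingers and nut3 above 0.5 N).
It fails at once if the chute presses on a jar with more than 25 N (contact force between chute and jar_nut above 25 N or contact force between chute and jar_bolt above 25 N).
It fails at once if a bystander is moved by more than 20 mm (distance of any of end_shield, screwdriver, wrench, bearing from where it was at the start of the episode above 0.02 m).
It also fails if it takes over 69 s, if anything falls off the work surface, if the arm or the gripper's body presses on something with over 40 N, if the wrist force passes 120 N, or if a joint passes its speed limit or range.

## Working session

There is one attempt and no reset: what is moved stays moved. The work goes in short steps, Python scripts to look and compute and a shell command to move; the robot and the scene stay as the last step left them, time stands still between calls to the robot, and variables do not carry over. Pictures are saved under pics/ and viewed, and the job is handed in when it is done.

```bash
ls; mkdir -p pics; cat > h.py <<'E'
import numpy as np, cv2
from rig import manip, eyes
from scipy.spatial.transform import Rotation as Ro
def snap(cam,name):
    im=eyes.get_image(cam); cv2.imwrite('pics/'+name,im[:,:,::-1]); return im
def w(cam,p):
    c=eyes.camera_info(cam); return np.array(c['rotation'])@np.array(p)+np.array(c['eye'])
def ray(cam,u,v,z):
    c=eyes.camera_info(cam);K=np.array(c['camera_matrix']);k=c['k1']
    d=np.array([(u-K[0,2])/K[0,0],(v-K[1,2])/K[1,1]]);s=d.copy()
    for _ in range(30): s=d/(1+k*(s@s))
    R=np.array(c['rotation'])@np.array([s[0],s[1],1]);e=np.array(c['eye'])
    return e+R*(z-e[2])/R[2]
def proj(cam,P):
    c=eyes.camera_info(cam);K=np.array(c['camera_matrix']);k=c['k1']
    q=np.array(c['rotation']).T@(np.array(P)-np.array(c['eye']));s=q[:2]/q[2];s=s*(1+k*(s@s))
    return np.array([K[0,0]*s[0]+K[0,2],K[1,1]*s[1]+K[1,2]])
E
python3 - <<'E'
from h import *
s=manip.observe();print({k:np.round(v,3).tolist() for k,v in s.items()})
for c in('scene','top'):
    snap(c,c+'0.png')
    i=eyes.camera_info(c);print(c,np.round(i['eye'],3),i['k1'],np.round(i['rotation'],3).tolist(),i['camera_matrix'])
    for q in('chute','chute_grip','chute_lip','jar_nut','jar_nut_mouth','jar_bolt','nut0','end_shield','screwdriver','wrench','bearing'):
        for d in eyes.mark_of(q,c)[:5]:
            print(q,np.round(w(c,d['xyz']),3),round(d['confidence'],2))
E
```

```text
pics
{'time_s': 0.0, 'qpos': [1.163, 0.333, -0.065, 1.461, 0.022, 1.35, -0.089], 'qd': [0.003, 0.001, 0.001, 0.001, -0.001, 0.0, 0.003], 'tau': [0.001, -62.547, 0.049, -39.161, 0.016, 0.01, 0.0], 'ee_pos': [0.234, -0.579, 0.231], 'eef_rot': [-3.14, 0.0, 0.385], 'force': [-0.189, -0.49, 0.019], 'ft_torque': [0.006, -0.008, -0.032], 'finger_gap': 0.086}
scene [ 1.227 -0.101  1.062] -0.04045351095822807 [-2.537, 0.003, 1.522] [[500.49817207   0.         321.99977326]
 [  0.         500.49817207 192.67348474]
 [  0.           0.           1.        ]]
chute [3.21  1.882 3.045] 0.77
chute_grip [3.136 1.808 2.971] 0.59
chute_lip [3.405 2.077 3.24 ] 0.57
jar_nut [2.398 1.069 2.232] 0.92
jar_nut_mouth [3.087 1.758 2.921] 0.36
jar_bolt [2.429 1.1   2.263] 0.74
jar_bolt [3.204 1.876 3.039] 0.36
nut0 [3.095 1.766 2.929] 0.47
nut0 [3.034 1.705 2.868] 0.45
nut0 [3.125 1.797 2.96 ] 0.4
nut0 [3.191 1.862 3.025] 0.36
end_shield [3.093 1.765 2.928] 0.91
end_shield [2.407 1.078 2.241] 0.53
screwdriver [4.074 2.745 3.908] 0.67
wrench [3.958 2.63  3.793] 0.89
bearing [2.726 1.397 2.561] 0.89
top [ 0.469 -0.098  0.993] -0.033456989278750654 [-3.034, -0.0, -1.559] [[421.91817948   0.         313.36919264]
 [  0.         421.91817948 200.36008222]
 [  0.           0.           1.        ]]
chute [-1.098 -1.665 -0.574] 0.76
chute_grip [-1.023 -1.59  -0.499] 0.79
chute_lip [-1.18  -1.747 -0.656] 0.79
jar_nut [-1.095 -1.662 -0.571] 0.68
jar_nut [-0.269 -0.836  0.256] 0.62
jar_nut_mouth [-0.093 -0.66   0.432] 0.86
jar_bolt [-0.032 -0.6    0.492] 0.95
nut0 [-1.014 -1.581 -0.49 ] 0.58
nut0 [-1.026 -1.593 -0.502] 0.5
nut0 [-1.043 -1.61  -0.519] 0.4
nut0 [-1.056 -1.623 -0.531] 0.35
nut0 [-0.761 -1.329 -0.237] 0.28
end_shield [-1.21  -1.777 -0.686] 0.67
screwdriver [-2.003 -2.57  -1.479] 0.95
wrench [-2.054 -2.621 -1.529] 0.82
bearing [-0.752 -1.319 -0.228] 0.89
bearing [-1.094 -1.661 -0.57 ] 0.71
```

```bash
sed -i "s/np.array(c\['rotation'\])/Ro.from_euler('xyz',c['rotation']).as_matrix()/g" h.py
python3 - <<'E'
from h import *
for c in('scene','top'):
    for q in('chute','chute_grip','chute_lip','jar_nut','jar_nut_mouth','jar_bolt','nut0'):
        for d in eyes.mark_of(q,c)[:4]:
            p=w(c,d['xyz']);print(c,q,np.round(p,3),round(d['confidence'],2),proj(c,p).round())
print(manip.observe()['time_s'])
E
```

```text
scene chute [ 0.561 -0.101 -0.003] 0.77 [311. 216.]
scene chute_grip [ 0.56  -0.098  0.05 ] 0.59 [312. 204.]
scene chute_lip [ 0.456 -0.14   0.002] 0.57 [294. 181.]
scene jar_nut [0.668 0.179 0.002] 0.92 [429. 247.]
scene jar_nut_mouth [ 0.742 -0.123 -0.003] 0.36 [304. 283.]
scene jar_bolt [ 0.475  0.246 -0.004] 0.74 [441. 183.]
scene jar_bolt [ 0.56  -0.101  0.003] 0.36 [310. 214.]
scene nut0 [ 0.62  -0.081  0.003] 0.47 [320. 235.]
scene nut0 [ 0.647 -0.07   0.008] 0.45 [325. 243.]
scene nut0 [ 0.6   -0.089  0.009] 0.4 [316. 226.]
scene nut0 [ 0.566 -0.102  0.009] 0.36 [310. 215.]
top chute [ 0.556 -0.103  0.003] 0.76 [316. 208.]
top chute_grip [ 0.564 -0.101  0.048] 0.79 [315. 203.]
top chute_lip [ 0.452 -0.136  0.   ] 0.79 [329. 253.]
top jar_nut [ 0.556 -0.102  0.002] 0.68 [315. 209.]
top jar_nut [ 0.664  0.179 -0.   ] 0.62 [199. 162.]
top jar_nut_mouth [0.664 0.178 0.115] 0.86 [184. 152.]
top jar_bolt [0.472 0.243 0.002] 0.95 [168. 243.]
top nut0 [ 0.646 -0.073  0.01 ] 0.58 [303. 170.]
top nut0 [ 0.617 -0.079  0.009] 0.5 [306. 182.]
top nut0 [ 0.599 -0.084  0.006] 0.4 [308. 190.]
top nut0 [ 0.571 -0.092  0.01 ] 0.35 [311. 202.]
1.9
```

View pics/scene0.png

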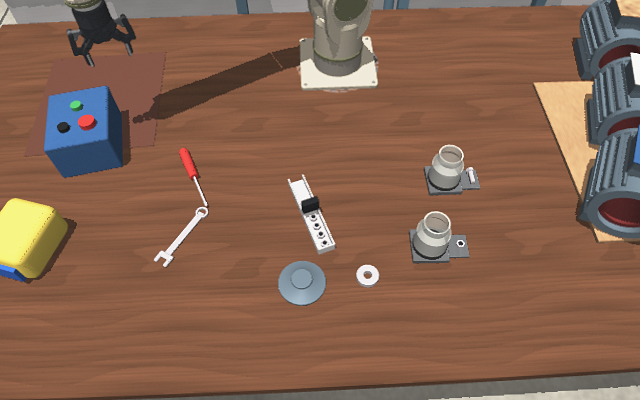

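View pics/top0.png

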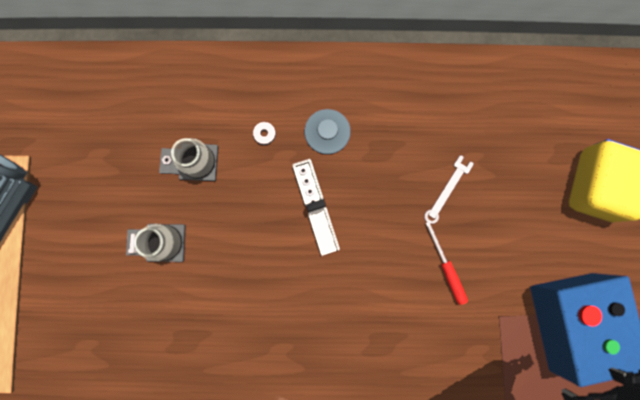

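```bash
python3 - <<'E'
from h import *
im=cv2.imread('pics/top0.png')[150:265,270:370];cv2.imwrite('pics/top0c.png',cv2.resize(im,None,fx=5,fy=5,interpolation=cv2.INTER_CUBIC))
im=cv2.imread('pics/scene0.png')[140:275,400:520];cv2.imwrite('pics/scene0c.png',cv2.resize(im,None,fx=4,fy=4,interpolation=cv2.INTER_CUBIC))
E
```

```text
(no output)
```

View pics/top0c.png

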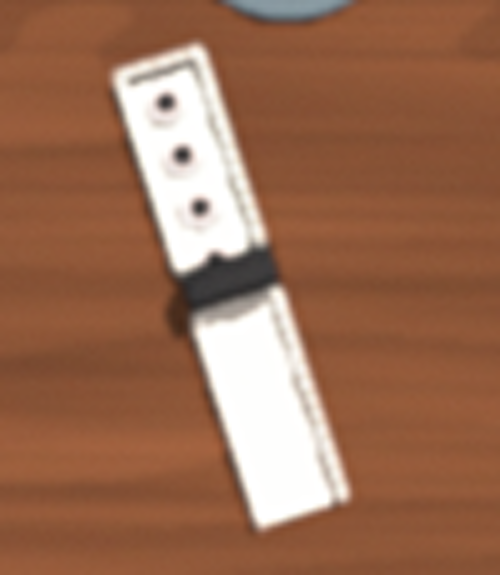

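View pics/scene0c.png

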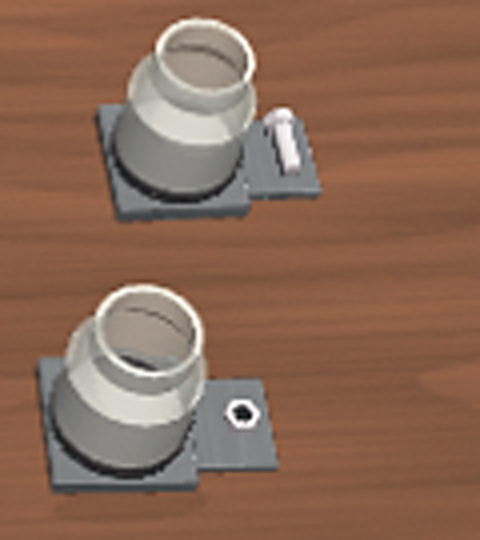

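```bash
python3 - <<'E'
from h import *
P=[ray('top',270+u/5,150+v/5,z)[:2] for u,v,z in((112,75,.024),(203,45,.024),(258,530,.024),(348,498,.024))]
print(np.round(P,4)); P=np.array(P)
r=(P[0]+P[1])/2;f=(P[2]+P[3])/2;print(r,f,(r+f)/2,np.linalg.norm(f-r),np.degrees(np.arctan2(*(f-r)[::-1])))
# jar rim centre via top and scene
im=cv2.imread('pics/top0.png')[130:190,150:225];cv2.imwrite('pics/top0j.png',cv2.resize(im,None,fx=8,fy=8,interpolation=cv2.INTER_CUBIC))
# rim in scene crop: ellipse left 96..204, top 285..377
for c in((150,331),): print(ray('scene',400+c[0]/4,140+c[1]/4,.115))
print(manip.observe()['ee_pos'])
E
```

```text
[[ 0.6555 -0.0475]
 [ 0.6702 -0.0897]
 [ 0.4458 -0.1176]
 [ 0.4608 -0.1586]]
[ 0.66282233 -0.06862186] [ 0.45330724 -0.13808175] [ 0.55806478 -0.10335181] 0.22072890797082229 -161.65825307763401
[0.66750432 0.17830998 0.115     ]
[ 0.23462937 -0.57931776  0.23134754]
```

View pics/top0j.png

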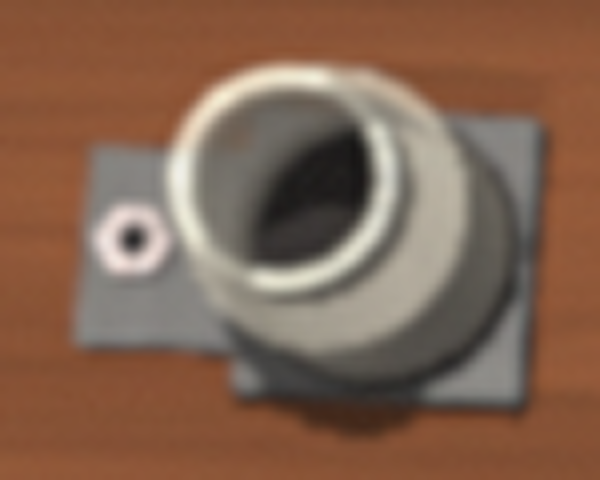

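```bash
python3 - <<'E'
from h import *
for u,v in((122,160),(55,175),(120,88)): print('scene',ray('scene',u,v,0),ray('scene',u,v,.1))
for u,v in((532,288),(612,276),(578,386)): print('top',ray('top',u,v,0),ray('top',u,v,.1),ray('top',u,v,.15))
print(ray('top',185.9,152.5,.115))
E
```

```text
scene [ 0.35916584 -0.6079488   0.        ] [ 0.4409164  -0.56024653  0.1       ]
scene [ 0.40104519 -0.78121181  0.        ] [ 0.47885118 -0.71719011  0.1       ]
scene [ 0.07620515 -0.66558356  0.        ] [ 0.18460743 -0.61245274  0.1       ]
top [ 3.75491824e-01 -6.11265179e-01  1.11022302e-16] [ 0.38488544 -0.5596216   0.1       ] [ 0.38958225 -0.53379981  0.15      ]
top [ 4.04073574e-01 -8.05770209e-01 -1.11022302e-16] [ 0.41058875 -0.73453821  0.1       ] [ 0.41384634 -0.69892222  0.15      ]
top [ 1.52502690e-01 -7.12363467e-01 -1.11022302e-16] [ 0.18435333 -0.65053838  0.1       ] [ 0.20027865 -0.61962583  0.15      ]
[0.66247717 0.17475641 0.115     ]
```

```bash
python3 -m creep '{"hand":[85,85,85,85,85,85,85,85,85,85,85,85,85,85,85,85,85,85,85,85],"delta_pos":[[40,-27,0],[80,-53,0],[120,-80,0],[160,-107,0],[200,-134,0],[240,-160,0],[272,-182,0],[304,-203,0],[336,-224,0],[368,-246,0],[400,-267,0],[430,-287,0],[455,-304,0],[470,-314,20],[480,-320,50],[480,-320,80],[480,-320,100],[480,-320,100],[480,-320,100],[480,-320,100]],"yaw":[0,0,0,0,0,1,2,3,3.5,3.5,3.5,3.5,3.5,3.5,3.5,3.5,3.5,3.5,3.5,3.5]}' 20
python3 - <<'E'
from h import *
snap('top','top1.png');snap('scene','scene1.png')
im=cv2.imread('pics/scene1.png')[120:280,230:400];cv2.imwrite('pics/scene1c.png',cv2.resize(im,None,fx=4,fy=3.7,interpolation=cv2.INTER_CUBIC))
s=manip.observe();print(s['time_s'],s['ee_pos'],s['eef_rot'],s['force'],s['qpos'])
E
```

```text
time_s: 3.57
ee_pos: [0.5602, -0.1028, 0.133]
eef_rot: [3.141, -0.002, 0.323]
force: [0.3, 0.1, 0.7]
finger_gap: 0.0849
3.6667 [ 0.56049907 -0.10286492  0.13332095] [ 3.13991657e+00 -2.64391449e-03  3.23293960e-01] [-0.86933233 -1.09212741  0.19091639] [ 0.4897975   0.32224167 -0.46113156  1.71416874  0.15648496  1.13847172
 -1.26369014]
```

View pics/scene1c.png

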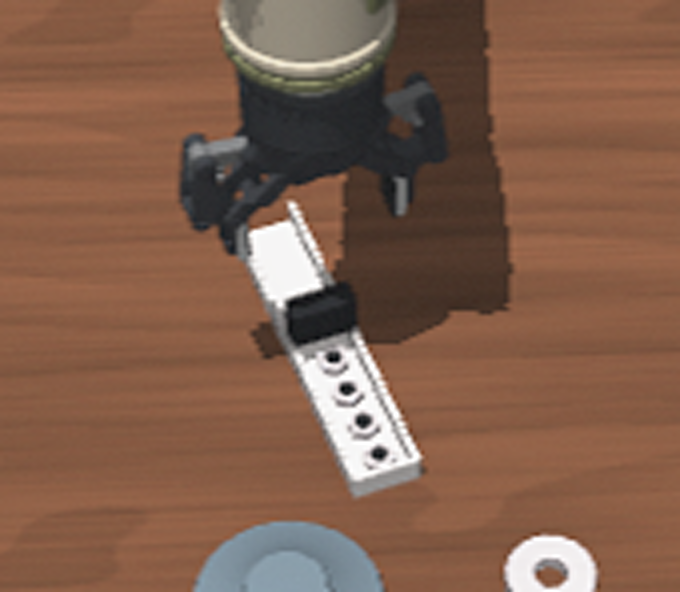

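View pics/top1.png

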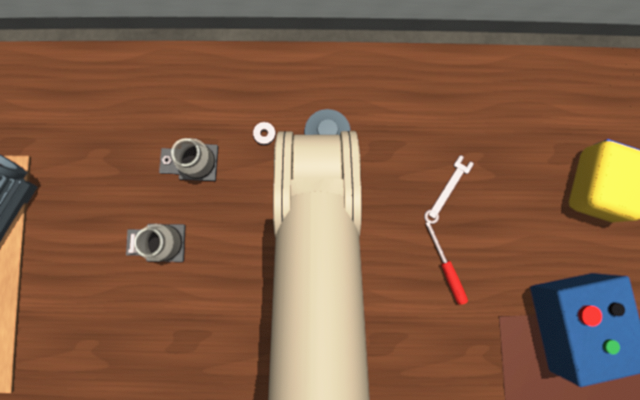

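```bash
python3 -m creep '{"hand":[85,85,85,85,85,85,85,30,30,30,30,30,30,30],"delta_pos":[[0,0,20],[0,0,40],[0,0,60],[0,0,80],[0,0,95],[0,0,103],[0,0,103],[0,0,103],[0,0,103],[0,0,103],[0,0,103],[0,0,103],[0,0,103],[0,0,103]],"yaw":[0,0,0,0,0,0,0,0,0,0,0,0,0,0]}' 60
python3 - <<'E'
from h import *
snap('scene','scene2.png')
im=cv2.imread('pics/scene2.png')[120:280,230:400];cv2.imwrite('pics/scene2c.png',cv2.resize(im,None,fx=4,fy=3.7,interpolation=cv2.INTER_CUBIC))
s=manip.observe();print(s['time_s'],s['ee_pos'],s['eef_rot'],s['force'],s['finger_gap'])
E
```

```text
time_s: 4.83
ee_pos: [0.5603, -0.1028, 0.0296]
eef_rot: [3.14, -0.002, 0.324]
force: [-1.0, -1.1, 6.9]
finger_gap: 0.0413
4.8833 [ 0.56028739 -0.10282347  0.02960547] [ 3.14029468e+00 -1.66197630e-03  3.23508107e-01] [-1.15981402 -0.74526202  6.20775087] 0.04158535159005968
```

View pics/scene2c.png

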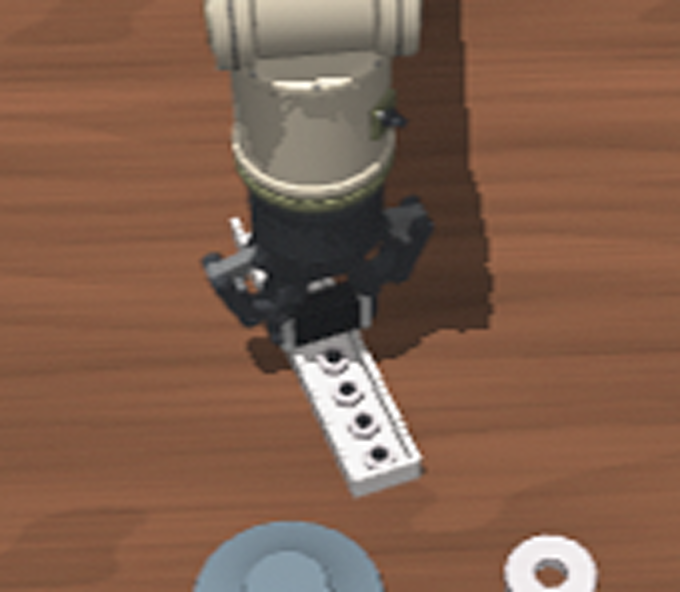

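```bash
python3 -m creep '{"hand":[30,30,30,30,30,30,30,30,30,30,30,30,30,30,30,30,30,30,30,30],"delta_pos":[[0,0,-3],[0,0,-9],[0,0,-17],[0,0,-27],[0,0,-40],[0,-3,-55],[1,-7,-70],[3,-12,-85],[5,-18,-100],[8,-26,-114],[11,-36,-126],[14,-46,-136],[17,-57,-143],[21,-69,-146],[25,-82,-146],[29,-96,-146],[33,-110,-146],[37,-124,-146],[41,-138,-146],[45,-152,-146]],"yaw":[0,0,0,0,0,0,0,0,0,0,0,0,0,0,0,0,0,0,0,0]}' 60
python3 -m creep '{"hand":[30,30,30,30,30,30,30,30,30,30,30,30],"delta_pos":[[4,-14,0],[8,-27,0],[12,-40,0],[16,-51,0],[19,-60,0],[21,-68,0],[23,-74,0],[25,-78,0],[26,-80,0],[26,-81,0],[26,-81,0],[26,-81,0]],"yaw":[0,0,0,0,0,0,0,0,0,0,0,0]}' 60
python3 - <<'E'
from h import *
snap('scene','scene3.png');snap('top','top3.png')
im=cv2.imread('pics/scene3.png')[100:270,300:500];cv2.imwrite('pics/scene3c.png',cv2.resize(im,None,fx=3.5,fy=3.5,interpolation=cv2.INTER_CUBIC))
s=manip.observe();print(s['time_s'],s['ee_pos'],s['eef_rot'],s['force'],s['ft_torque'],s['finger_gap'])
E
```

```text
time_s: 6.55
ee_pos: [0.5531, 0.0575, 0.1738]
eef_rot: [-3.141, 0.001, 0.324]
force: [0.1, -0.1, -3.3]
finger_gap: 0.0417
time_s: 7.55
ee_pos: [0.5527, 0.1404, 0.1743]
eef_rot: [3.141, 0.0, 0.323]
force: [0.1, -0.5, -3.8]
finger_gap: 0.0412
7.65 [0.55272071 0.1404303  0.17431304] [ 3.14130361e+00 -1.44901139e-05  3.22966391e-01] [-0.17413731  0.01869445 -2.90676053] [-0.01148891  0.08488655 -0.01879961] 0.04141619751403085
```

View pics/scene3c.png

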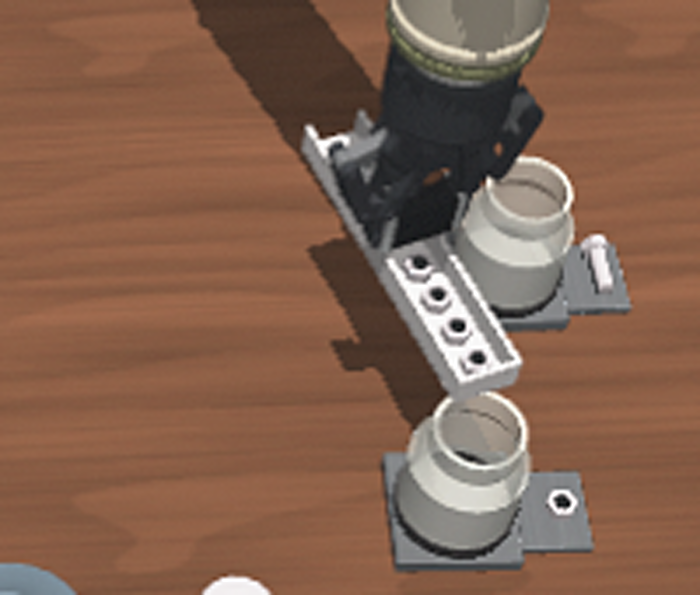

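View pics/top3.png

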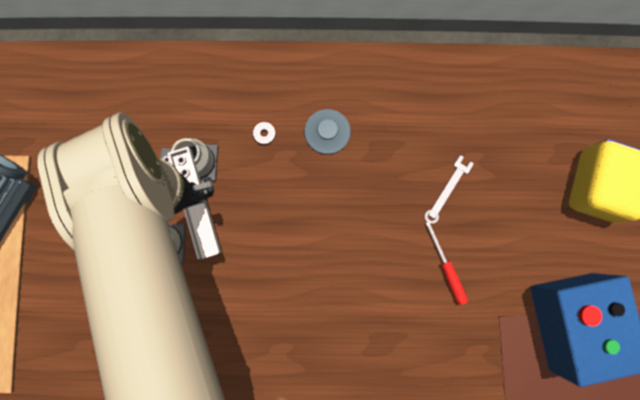

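```bash
python3 -m creep '{"hand":[30,30,30,30,30,30,30,30],"delta_pos":[[0,0,4],[0,0,10],[0,0,17],[0,0,23],[0,0,27],[0,0,30],[0,0,33],[0,0,36]],"yaw":[0,0,0,0,0,0,0,0]}' 20
python3 -c "
from h import *
s=manip.observe();print(s['ee_pos'],s['force'],s['ft_torque'],s['finger_gap'])"
python3 -m creep '{"hand":[30,30,30],"delta_pos":[[0,0,2],[0,0,4],[0,0,6]],"yaw":[0,0,0]}' 20
python3 -c "
from h import *
s=manip.observe();print(s['ee_pos'],s['force'],s['ft_torque'],s['finger_gap'])"
```

```text
time_s: 8.32
ee_pos: [0.5531, 0.1412, 0.1392]
eef_rot: [3.141, -0.001, 0.324]
force: [-4.2, -1.2, 6.2]
finger_gap: 0.041
[0.55312642 0.14116888 0.13918134] [-4.1660178  -1.19681127  6.18643171] [-0.03848562  0.31238617  0.03818028] 0.040956029866360606
time_s: 8.57
ee_pos: [0.5529, 0.1411, 0.1333]
eef_rot: [3.141, -0.001, 0.324]
force: [-7.3, -2.4, 6.9]
finger_gap: 0.041
[0.55294438 0.14111843 0.13334758] [-7.26484129 -2.41098128  6.88013529] [-0.36310121  0.6621799  -0.07938581] 0.04100777558363138
```

```bash
python3 -m creep '{"hand":[30,30,30,30,30,30,30],"delta_pos":[[-3,0,0],[-5,0,1],[-6,0,3],[-7,0,5],[-8,0,7],[-9,0,9],[-9,0,9]],"yaw":[0,0,0,0,0,0,0]}' 20
python3 - <<'E'
from h import *
snap('scene','scene4.png')
im=cv2.imread('pics/scene4.png')[100:270,300:500];cv2.imwrite('pics/scene4c.png',cv2.resize(im,None,fx=3.5,fy=3.5,interpolation=cv2.INTER_CUBIC))
s=manip.observe();print(s['time_s'],s['ee_pos'],s['eef_rot'],s['force'],s['ft_torque'],s['finger_gap'])
for q in('chute','chute_grip','chute_lip'):
    for d in eyes.mark_of(q,'scene')[:2]: print(q,w('scene',d['xyz']).round(3),d['confidence'])
E
```

```text
time_s: 9.15
ee_pos: [0.5438, 0.1379, 0.1228]
eef_rot: [3.142, 0.001, 0.324]
force: [0.8, 0.9, 2.5]
finger_gap: 0.0413
9.2 [0.54381358 0.13793019 0.12297929] [3.14154212e+00 6.38177201e-04 3.23643389e-01] [ 0.90255437 -0.06610886  1.35358678] [ 0.14116369 -0.55224791  0.01053762] 0.041134550753958984
chute [0.56  0.14  0.093] 0.66
chute_grip [0.544 0.14  0.141] 0.97
chute_grip [0.59  0.155 0.112] 0.37
chute_lip [ 0.471  0.243 -0.003] 0.71
chute_lip [0.455 0.107 0.07 ] 0.7
```

View pics/scene4c.png

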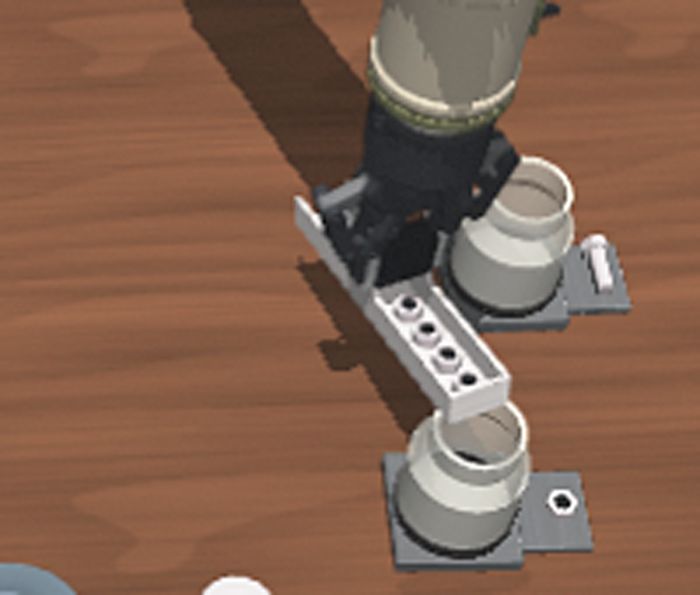

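```bash
python3 -m creep '{"hand":[30,30,30,30,30,30,30,30,30,30,30,30,30,30,30,30,30,30,30,30],"delta_pos":[[0,0,0],[0,0,-4],[0,0,-10],[0,0,-18],[0,0,-28],[0,0,-40],[0,0,-53],[2,0,-66],[5,0,-78],[10,0,-88],[16,0,-95],[24,0,-98],[33,0,-100],[43,0,-100],[54,0,-100],[66,0,-100],[78,0,-100],[90,0,-100],[102,0,-100],[114,0,-100]],"yaw":[0,0,0,0,0,0,0,0,0,0,0,0,0,0,0,0,0,0,0,0]}' 50
python3 -m creep '{"hand":[30,30,30,30,30,30,30,30,30,30,30,30,30,30],"delta_pos":[[12,0,0],[24,0,0],[36,0,0],[48,0,0],[58,0,0],[67,0,0],[75,0,0],[82,0,0],[88,0,0],[93,0,0],[96,0,0],[98,0,0],[99,0,0],[99,0,0]],"yaw":[0,0,0,0,0,0,0,0,0,0,0,0,0,0]}' 50
python3 - <<'E'
from h import *
snap('scene','scene5.png');snap('top','top5.png')
im=cv2.imread('pics/scene5.png')[100:300,340:540];cv2.imwrite('pics/scene5c.png',cv2.resize(im,None,fx=3,fy=3,interpolation=cv2.INTER_CUBIC))
im=cv2.imread('pics/top5.png')[90:240,100:280];cv2.imwrite('pics/top5c.png',cv2.resize(im,None,fx=4,fy=4,interpolation=cv2.INTER_CUBIC))
s=manip.observe();print(s['time_s'],s['ee_pos'],s['eef_rot'],s['force'],s['ft_torque'],s['finger_gap'])
for c in('scene','top'):
  for q in('chute','chute_grip','chute_lip','jar_nut_mouth'):
    for d in eyes.mark_of(q,c)[:2]: print(c,q,w(c,d['xyz']).round(3),d['confidence'])
E
```

```text
time_s: 11.02
ee_pos: [0.6529, 0.1744, 0.2241]
eef_rot: [3.141, -0.0, 0.323]
force: [-0.3, -0.2, -3.0]
finger_gap: 0.0414
time_s: 12.18
ee_pos: [0.746, 0.2058, 0.2233]
eef_rot: [3.142, 0.0, 0.324]
force: [-0.2, 0.4, -4.3]
finger_gap: 0.0411
12.2833 [0.74587008 0.20579389 0.22346629] [ 3.14149241e+00 -1.32774843e-05  3.23711646e-01] [ 0.47507423 -0.277792   -3.12936092] [-0.05322854  0.0670363   0.02207619] 0.04138133761695701
scene chute [0.755 0.212 0.194] 0.63
scene chute_grip [0.746 0.209 0.24 ] 0.92
scene chute_lip [0.656 0.176 0.174] 0.93
scene chute_lip [0.813 0.232 0.211] 0.37
scene jar_nut_mouth [0.667 0.176 0.118] 0.68
scene jar_nut_mouth [0.756 0.211 0.193] 0.25
top chute [0.753 0.213 0.196] 0.83
top chute_grip [0.753 0.207 0.241] 0.8
top chute_lip [0.654 0.18  0.172] 0.62
top jar_nut_mouth [0.665 0.179 0.113] 0.89
top jar_nut_mouth [0.662 0.18  0.001] 0.63
```

View pics/scene5c.png

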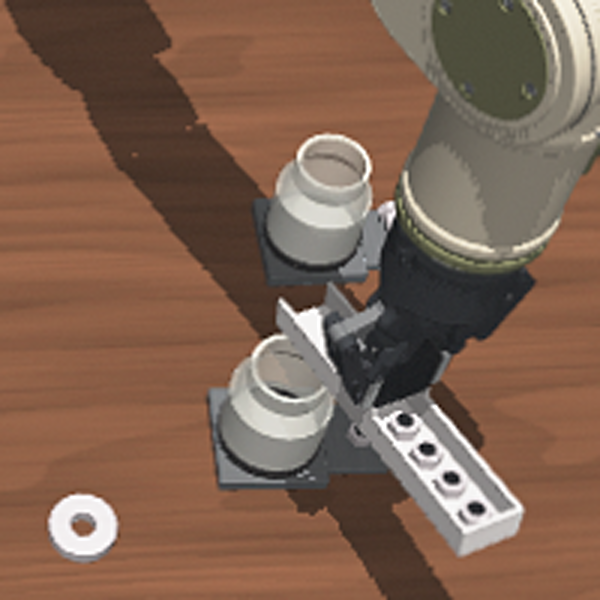

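View pics/top5c.png

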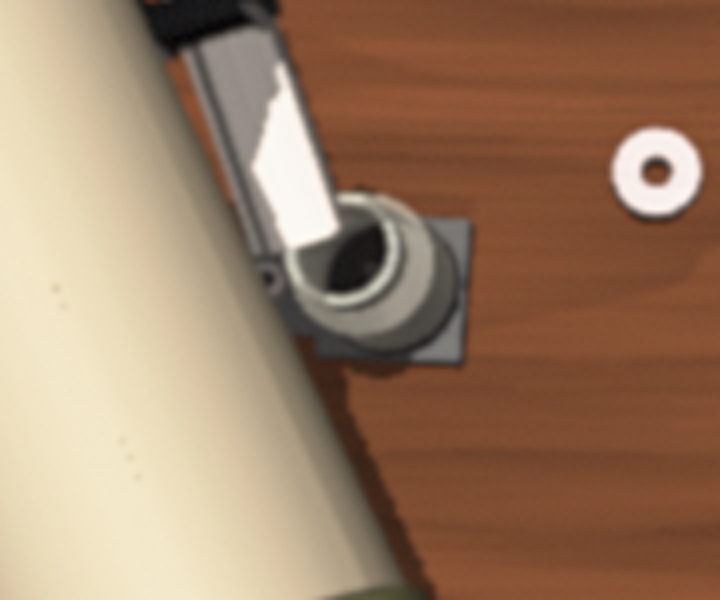

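```bash
python3 -m creep '{"hand":[30,30,30,30,30,30,30,30,30,30],"delta_pos":[[1,0,5],[3,1,13],[5,1,23],[6,2,33],[6,2,42],[6,2,49],[6,2,54],[6,2,57],[6,2,59],[6,2,59]],"yaw":[0,0,0,0,0,0,0,0,0,0]}' 50
python3 - <<'E'
from h import *
snap('scene','scene6.png');snap('top','top6.png')
im=cv2.imread('pics/scene6.png')[180:300,380:530];cv2.imwrite('pics/scene6c.png',cv2.resize(im,None,fx=5,fy=5,interpolation=cv2.INTER_CUBIC))
im=cv2.imread('pics/top6.png')[110:210,130:250];cv2.imwrite('pics/top6c.png',cv2.resize(im,None,fx=6,fy=6,interpolation=cv2.INTER_CUBIC))
s=manip.observe();print(s['time_s'],s['ee_pos'],s['eef_rot'],s['force'],s['ft_torque'],s['finger_gap'])
E
```

```text
time_s: 13.52
ee_pos: [0.7523, 0.2058, 0.1642]
eef_rot: [3.141, 0.0, 0.324]
force: [0.2, -0.5, -4.4]
finger_gap: 0.0409
13.6167 [0.75250694 0.20594452 0.16483346] [ 3.14157194e+00 -7.37094022e-04  3.23677363e-01] [-0.25400907 -0.17323912 -3.01807025] [-0.02617617  0.07233847  0.03685492] 0.04138278769764562
```

View pics/scene6c.png

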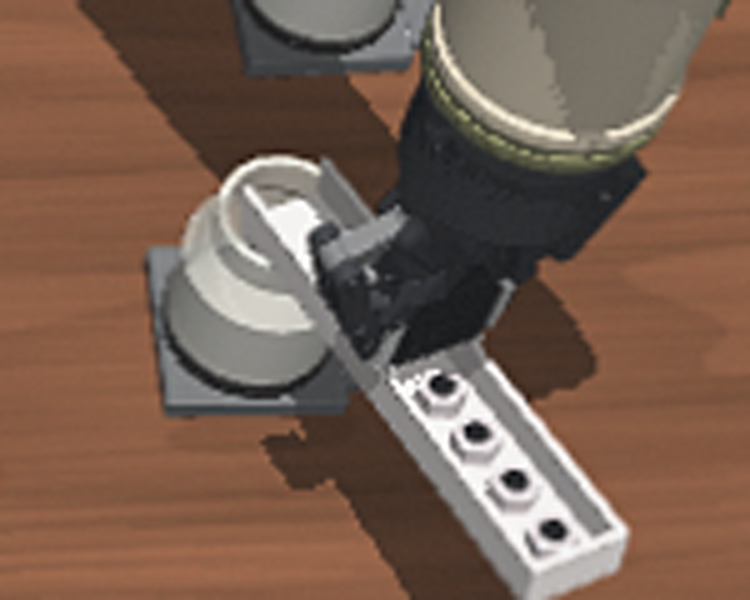

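View pics/top6c.png

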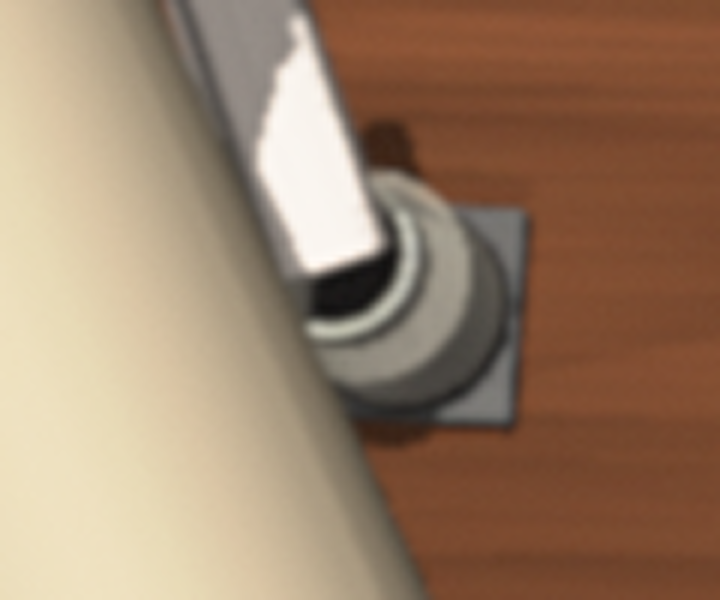

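```bash
python3 -m creep '{"hand":[30,30,30,30,30],"delta_pos":[[-2,0,0],[-4,0,0],[-6,0,0],[-8,0,0],[-8,0,0]],"yaw":[0,0,0,0,0]}' 50
python3 -m creep '{"hand":[30,30,30],"delta_pos":[[-2,0,0],[-3,0,0],[-3,0,0]],"yaw":[0,0,0]}' 50
python3 - <<'E'
from h import *
s=manip.observe();print(s['time_s'],s['ee_pos'],s['eef_rot'],s['force'],s['ft_torque'],s['finger_gap'])
E
```

```text
time_s: 14.03
ee_pos: [0.7445, 0.2031, 0.1646]
eef_rot: [3.141, -0.0, 0.324]
force: [0.4, -0.6, -3.0]
finger_gap: 0.0412
time_s: 14.28
ee_pos: [0.7418, 0.2022, 0.1644]
eef_rot: [3.141, -0.0, 0.324]
force: [0.0, -0.7, -3.8]
finger_gap: 0.0413
14.2833 [0.74177705 0.20222985 0.1643618 ] [ 3.14141107e+00 -1.71257702e-05  3.23678789e-01] [ 0.00485274 -0.74840101 -3.80495291] [-0.07930144  0.06873925 -0.05288545] 0.04127750259984433
```

```bash
python3 -m creep '{"hand":[30,30,30,30],"delta_pos":[[0,0,1],[0,0,2],[0,0,3],[0,0,3]],"yaw":[0,0,0,0]}' 50
python3 -m creep '{"hand":[30,30,30,30],"delta_pos":[[-1,0,0],[-2,0,0],[-3,0,0],[-3,0,0]],"yaw":[0,0,0,0]}' 50
python3 - <<'E'
from h import *
s=manip.observe();print(s['time_s'],s['ee_pos'],s['force'],s['ft_torque'],s['finger_gap'])
snap('scene','scene7.png');snap('top','top7.png')
im=cv2.imread('pics/scene7.png')[180:300,380:530];cv2.imwrite('pics/scene7c.png',cv2.resize(im,None,fx=5,fy=5,interpolation=cv2.INTER_CUBIC))
im=cv2.imread('pics/top7.png')[110:210,130:250];cv2.imwrite('pics/top7c.png',cv2.resize(im,None,fx=6,fy=6,interpolation=cv2.INTER_CUBIC))
E
```

```text
time_s: 14.62
ee_pos: [0.742, 0.2022, 0.161]
eef_rot: [3.141, 0.0, 0.324]
force: [0.6, -1.4, -3.8]
finger_gap: 0.0414
time_s: 14.95
ee_pos: [0.7405, 0.2017, 0.1622]
eef_rot: [3.142, -0.004, 0.323]
force: [6.8, 1.0, -3.7]
finger_gap: 0.0416
14.95 [0.74045292 0.20167039 0.16223306] [ 6.75150555  1.0167069  -3.73731194] [ 0.43993282 -1.8991907   0.03039322] 0.04158693358496409
```

View pics/scene7c.png

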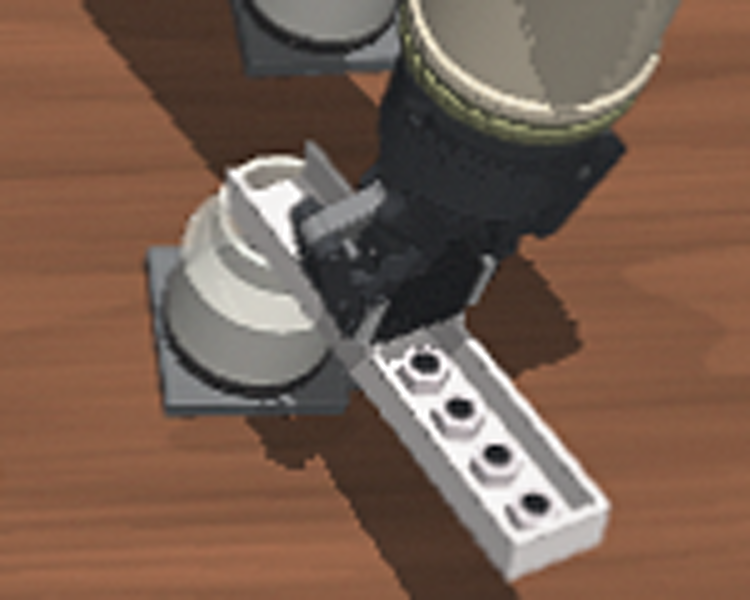

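View pics/top7c.png

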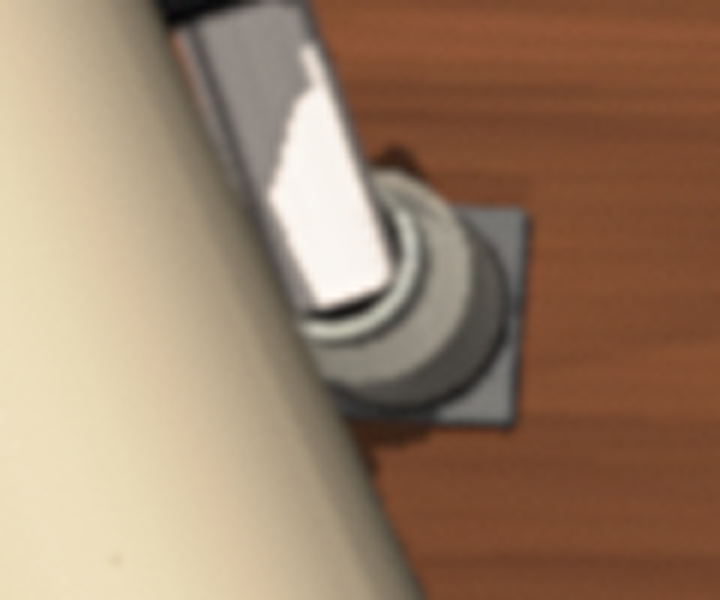

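```bash
python3 -m creep '{"hand":[30,30,30,30,30,30],"delta_pos":[[0,0,0],[0,0,0],[-2,0,-2],[-4,0,-4],[-6,0,-6],[-7,0,-8]],"yaw":[0,0,0,0,0,0]}' 20
python3 - <<'E'
from h import *
s=manip.observe();print(s['time_s'],s['ee_pos'],s['eef_rot'],s['force'],s['ft_torque'],s['finger_gap'])
snap('scene','scene8.png')
im=cv2.imread('pics/scene8.png')[180:300,380:530];cv2.imwrite('pics/scene8c.png',cv2.resize(im,None,fx=5,fy=5,interpolation=cv2.INTER_CUBIC))
E
```

```text
time_s: 15.55
ee_pos: [0.7337, 0.1995, 0.1703]
eef_rot: [3.142, -0.004, 0.323]
force: [6.8, 1.7, -5.7]
finger_gap: 0.0407
15.55 [0.73373322 0.19948666 0.17034683] [ 3.14157502 -0.00426617  0.32341292] [ 6.82261535  1.66820465 -5.70125907] [ 0.45992898 -1.96569407  0.05515134] 0.04073464935779701
```

View pics/scene8c.png

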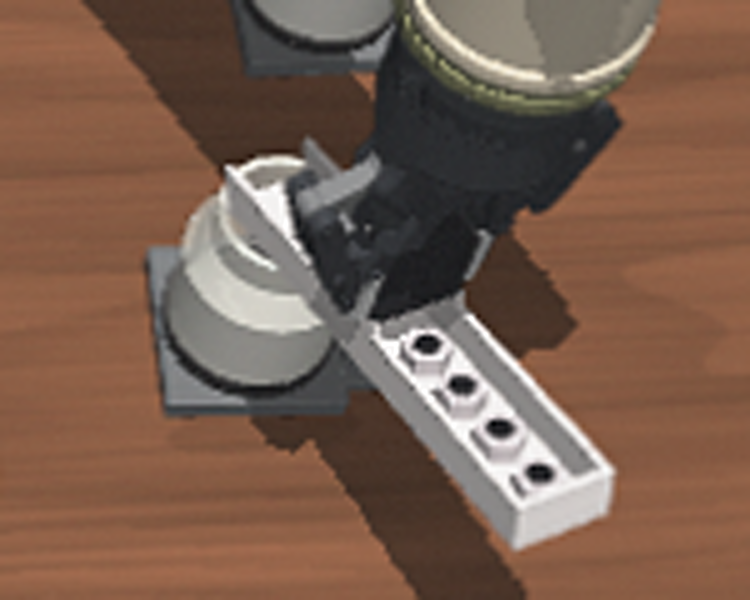

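```bash
python3 -m creep '{"hand":[30,30,30,30,30,30],"delta_pos":[[-2,0,-2],[-4,0,-4],[-6,0,-6],[-8,0,-8],[-11,0,-10],[-13,0,-12]],"yaw":[0,0,0,0,0,0]}' 20
python3 - <<'E'
from h import *
s=manip.observe();print(s['time_s'],s['ee_pos'],s['eef_rot'],s['force'],s['ft_torque'],s['finger_gap'])
snap('scene','scene9.png')
im=cv2.imread('pics/scene9.png')[180:300,380:530];cv2.imwrite('pics/scene9c.png',cv2.resize(im,None,fx=5,fy=5,interpolation=cv2.INTER_CUBIC))
for q in('chute','chute_grip','chute_lip'):
    for d in eyes.mark_of(q,'scene')[:2]: print(q,w('scene',d['xyz']).round(3),d['confidence'])
E
```

```text
time_s: 16.1
ee_pos: [0.7215, 0.1954, 0.1826]
eef_rot: [3.142, -0.005, 0.323]
force: [8.0, 2.3, -4.0]
finger_gap: 0.041
16.1 [0.72148662 0.19538662 0.18258607] [ 3.14158526 -0.00469217  0.32337015] [ 7.97220799  2.32067601 -4.02898955] [ 0.61432694 -1.91603938  0.04974566] 0.04097154668045536
chute [0.743 0.204 0.156] 0.86
chute [0.652 0.171 0.11 ] 0.42
chute_grip [0.727 0.2   0.202] 0.61
chute_lip [0.654 0.171 0.112] 0.77
chute_lip [0.792 0.224 0.192] 0.17
```

View pics/scene9c.png

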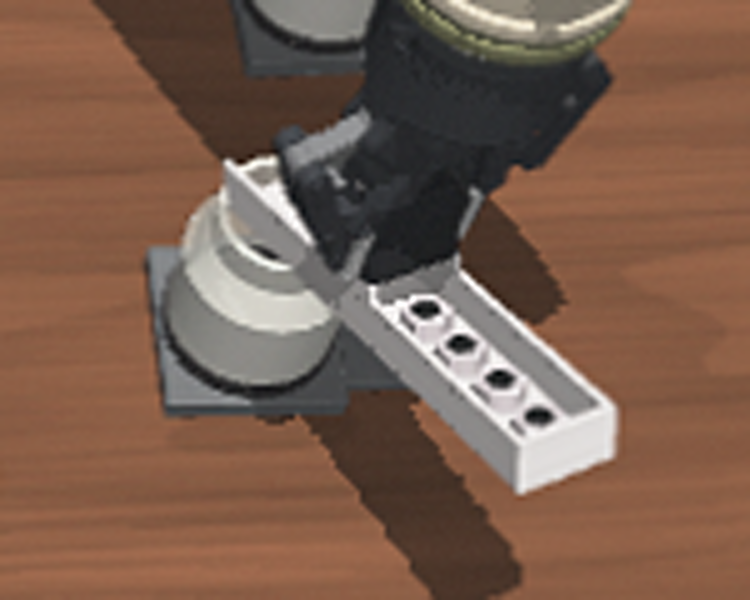

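```bash
python3 -m creep '{"hand":[30,30,30,30,30,30],"delta_pos":[[3,0,0],[6,0,1],[7,0,4],[7,0,7],[7,0,9],[7,0,9]],"yaw":[0,0,0,0,0,0]}' 20
python3 - <<'E'
from h import *
s=manip.observe();print(s['time_s'],s['ee_pos'],s['eef_rot'],s['force'],s['ft_torque'],s['finger_gap'])
snap('scene','scene10.png')
im=cv2.imread('pics/scene10.png')[180:300,380:530];cv2.imwrite('pics/scene10c.png',cv2.resize(im,None,fx=5,fy=5,interpolation=cv2.INTER_CUBIC))
for q in('chute','chute_grip','chute_lip'):
    for d in eyes.mark_of(q,'scene')[:2]: print(q,w('scene',d['xyz']).round(3),d['confidence'])
E
```

```text
time_s: 16.8
ee_pos: [0.7269, 0.1973, 0.1729]
eef_rot: [3.142, -0.001, 0.324]
force: [0.9, 0.1, 3.1]
finger_gap: 0.0415
16.8 [0.72687751 0.19734064 0.17288864] [ 3.14153965e+00 -6.89875459e-04  3.23634917e-01] [0.86114199 0.0808765  3.09680638] [-0.16447409  0.38326568  0.02700767] 0.041461757074929266
chute [0.749 0.205 0.147] 0.82
chute_grip [0.73  0.203 0.19 ] 0.95
chute_lip [0.656 0.171 0.102] 0.92
```

View pics/scene10c.png

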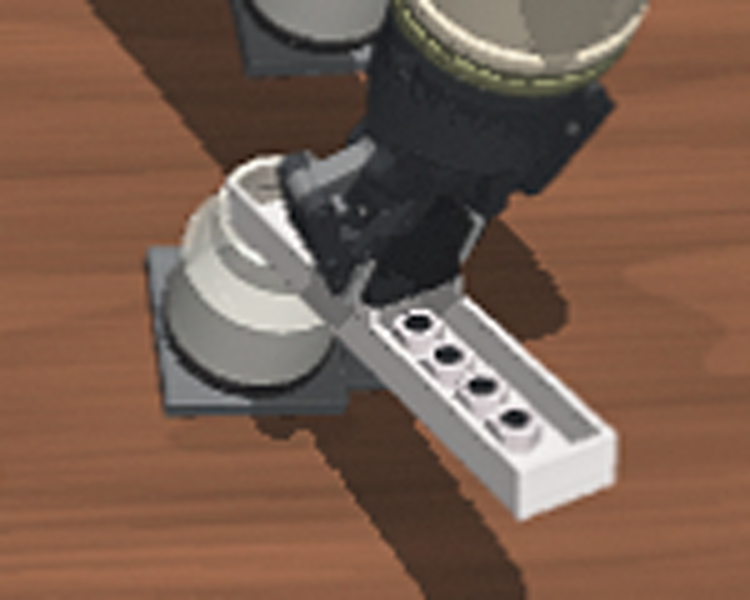

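```bash
python3 -m creep '{"hand":[30,30],"delta_pos":[[0,0,-1],[0,0,-2]],"yaw":[0,0]}' 20
python3 - <<'E'
from h import *
s=manip.observe();print(s['time_s'],s['ee_pos'],s['eef_rot'],s['force'],s['ft_torque'],s['finger_gap'])
snap('scene','scene11.png')
im=cv2.imread('pics/scene11.png')[180:300,380:530];cv2.imwrite('pics/scene11c.png',cv2.resize(im,None,fx=5,fy=5,interpolation=cv2.INTER_CUBIC))
E
```

```text
time_s: 17.17
ee_pos: [0.7265, 0.1971, 0.1737]
eef_rot: [3.141, 0.001, 0.324]
force: [1.3, 0.6, -5.2]
finger_gap: 0.0413
17.1667 [0.72651511 0.19714139 0.17372161] [3.14145953e+00 8.04945883e-04 3.23737766e-01] [ 1.25284695  0.56830867 -5.19947532] [ 0.02946389 -0.25153001 -0.0195685 ] 0.04127099598109168
```

View pics/scene11c.png

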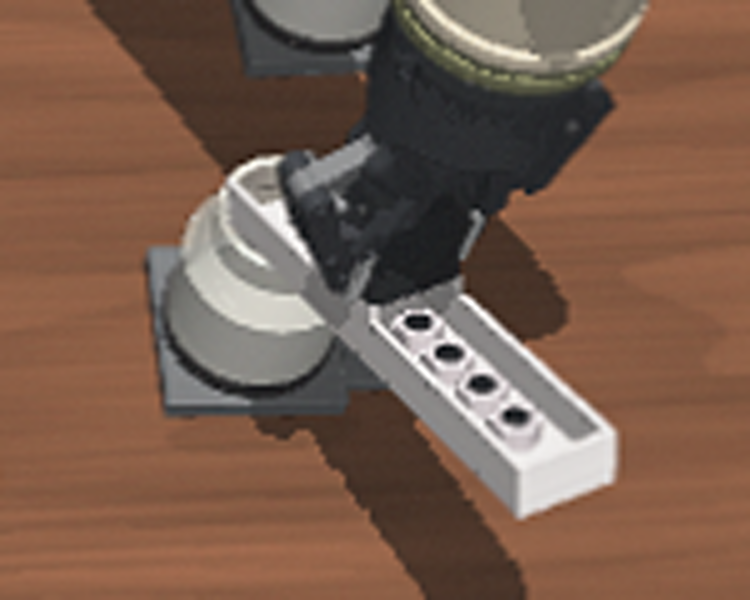

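```bash
python3 -m creep '{"hand":[30,30,30,30,30],"delta_pos":[[-1,0,0],[-3,0,0],[-4,0,-1],[-6,0,-3],[-8,0,-4]],"yaw":[0,0,0,0,0]}' 20
python3 - <<'E'
from h import *
s=manip.observe();print(s['time_s'],s['ee_pos'],s['eef_rot'],s['force'],s['ft_torque'],s['finger_gap'])
snap('scene','scene12.png')
im=cv2.imread('pics/scene12.png')[180:300,380:530];cv2.imwrite('pics/scene12c.png',cv2.resize(im,None,fx=5,fy=5,interpolation=cv2.INTER_CUBIC))
E
```

```text
time_s: 17.63
ee_pos: [0.7205, 0.1951, 0.1789]
eef_rot: [-3.141, -0.004, 0.323]
force: [9.9, 3.1, -2.0]
finger_gap: 0.041
17.6333 [0.7205431  0.1951066  0.17885278] [-3.14143206 -0.00410804  0.32345394] [ 9.90816841  3.14418166 -2.03540744] [ 0.76695797 -2.39796779  0.10068529] 0.04099800072151677
```

View pics/scene12c.png

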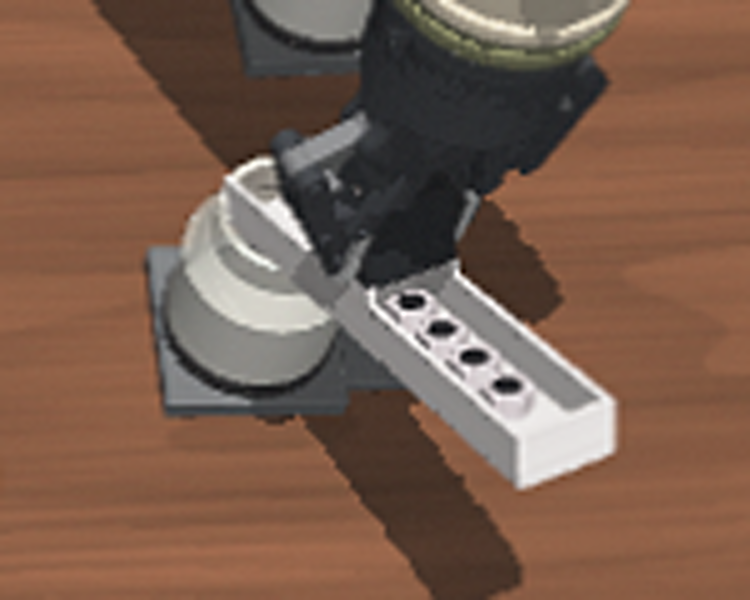

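```bash
python3 -m creep '{"hand":[30,30],"delta_pos":[[-2,0,-3],[-4,0,-5]],"yaw":[0,0]}' 20
python3 - <<'E'
from h import *
s=manip.observe();print(s['time_s'],s['ee_pos'],s['eef_rot'],s['force'],s['ft_torque'],s['finger_gap'])
snap('scene','scene13.png')
im=cv2.imread('pics/scene13.png')[180:300,380:530];cv2.imwrite('pics/scene13c.png',cv2.resize(im,None,fx=5,fy=5,interpolation=cv2.INTER_CUBIC))
for q in('chute','chute_grip','chute_lip'):
    for d in eyes.mark_of(q,'scene')[:2]: print(q,w('scene',d['xyz']).round(3),d['confidence'])
E
```

```text
time_s: 17.85
ee_pos: [0.7165, 0.1937, 0.1837]
eef_rot: [-3.141, -0.003, 0.324]
force: [7.6, 2.1, -2.5]
finger_gap: 0.0418
17.85 [0.71647336 0.19374728 0.18365777] [-3.14145256 -0.00330796  0.32351069] [ 7.57672347  2.06293571 -2.47308828] [ 0.59397919 -1.97785726  0.10119065] 0.0417502971707992
chute [0.744 0.204 0.161] 0.96
chute_grip [0.721 0.199 0.203] 0.7
chute_lip [0.657 0.171 0.107] 0.82
chute_lip [0.666 0.18  0.002] 0.5
```

View pics/scene13c.png

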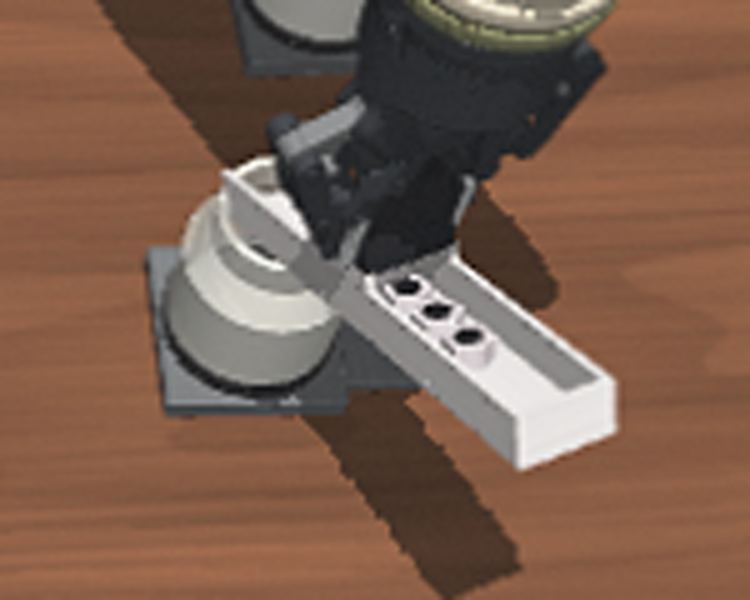

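```bash
python3 -m creep '{"hand":[30,30,30],"delta_pos":[[3,0,0],[6,0,0],[9,0,0]],"yaw":[0,0,0]}' 20
python3 - <<'E'
from h import *
s=manip.observe();print(s['time_s'],s['ee_pos'],s['eef_rot'],s['force'],s['ft_torque'],s['finger_gap'])
snap('scene','scene14.png');snap('top','top14.png')
im=cv2.imread('pics/scene14.png')[180:300,380:530];cv2.imwrite('pics/scene14c.png',cv2.resize(im,None,fx=5,fy=5,interpolation=cv2.INTER_CUBIC))
im=cv2.imread('pics/top14.png')[110:210,130:250];cv2.imwrite('pics/top14c.png',cv2.resize(im,None,fx=6,fy=6,interpolation=cv2.INTER_CUBIC))
E
```

```text
time_s: 18.3
ee_pos: [0.7236, 0.1962, 0.1824]
eef_rot: [3.141, 0.002, 0.324]
force: [-1.3, -0.4, -2.9]
finger_gap: 0.041
18.3 [0.72355072 0.19618904 0.18236663] [3.14146226e+00 2.04356751e-03 3.23861951e-01] [-1.25890407 -0.44197971 -2.90034571] [-0.00809149 -0.01243697  0.00347897] 0.04103315649506167
```

View pics/scene14c.png

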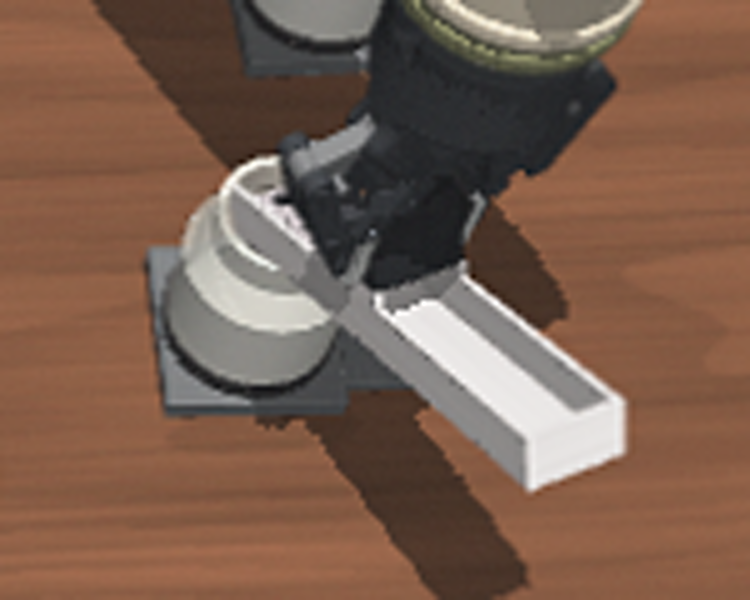

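View pics/top14c.png

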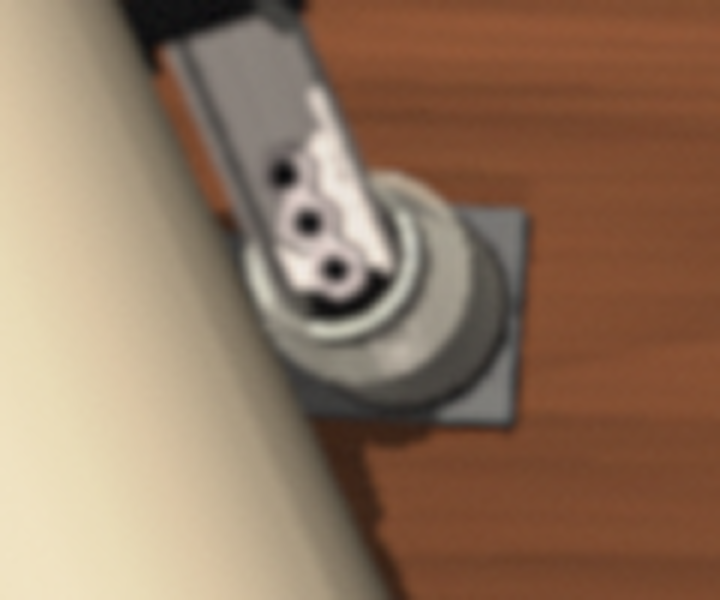

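```bash
python3 -m creep '{"hand":[30,30,30,30],"delta_pos":[[1,0,0],[3,0,0],[4,0,0],[4,0,0]],"yaw":[0,0,0,0]}' 20
python3 - <<'E'
from h import *
snap('scene','scene15.png');snap('top','top15.png')
im=cv2.imread('pics/scene15.png')[180:300,380:530];cv2.imwrite('pics/scene15c.png',cv2.resize(im,None,fx=5,fy=5,interpolation=cv2.INTER_CUBIC))
im=cv2.imread('pics/top15.png')[110:210,130:250];cv2.imwrite('pics/top15c.png',cv2.resize(im,None,fx=6,fy=6,interpolation=cv2.INTER_CUBIC))
E
```

```text
time_s: 18.73
ee_pos: [0.7278, 0.1977, 0.1833]
eef_rot: [-3.142, 0.0, 0.324]
force: [0.3, 0.7, -2.9]
finger_gap: 0.041
```

View pics/scene15c.png

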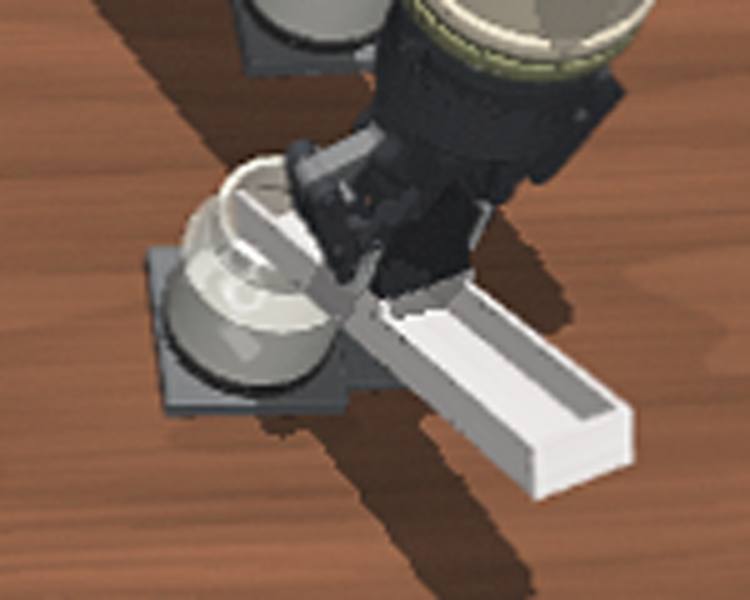

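View pics/top15c.png

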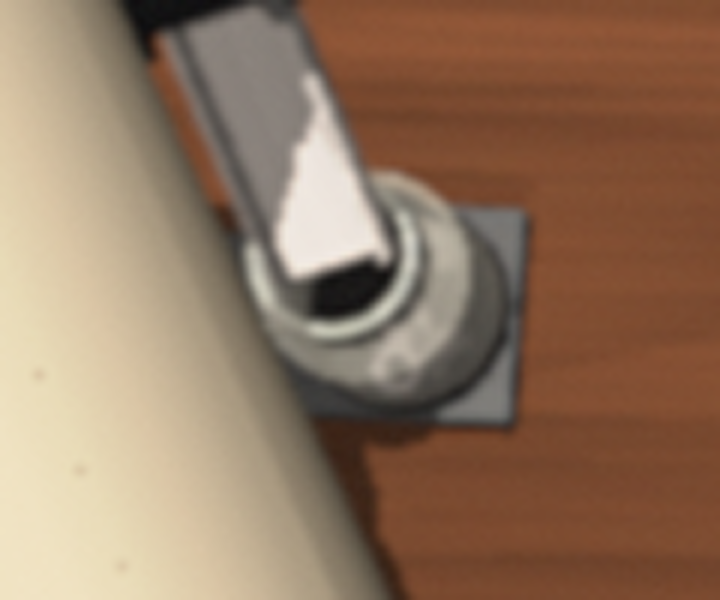

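```bash
python3 -m creep '{"hand":[30,30,30,30,30,30,30,30,30,30,30,30,30,30,30,30,30,30,30,30],"delta_pos":[[0,0,0],[0,0,0],[0,0,0],[0,0,-4],[1,0,-10],[2,0,-20],[2,0,-32],[2,0,-45],[2,0,-58],[2,0,-70],[0,2,-78],[-5,8,-80],[-13,16,-80],[-23,26,-80],[-37,37,-80],[-53,50,-80],[-71,64,-80],[-89,78,-80],[-107,92,-80],[-125,106,-80]],"yaw":[0,0,0,0,0,0,0,0,0,0,0,0,0,0,0,0,0,0,0,0]}' 50
python3 - <<'E'
from h import *
s=manip.observe();print(s['time_s'],s['ee_pos'],s['force'],s['finger_gap'])
snap('scene','scene16.png');snap('top','top16.png')
im=cv2.imread('pics/scene16.png')[150:300,380:530];cv2.imwrite('pics/scene16c.png',cv2.resize(im,None,fx=4,fy=4,interpolation=cv2.INTER_CUBIC))
im=cv2.imread('pics/top16.png')[90:240,120:300];cv2.imwrite('pics/top16c.png',cv2.resize(im,None,fx=4,fy=4,interpolation=cv2.INTER_CUBIC))
E
```

```text
time_s: 20.5
ee_pos: [0.6417, 0.0555, 0.2629]
eef_rot: [3.141, 0.001, 0.323]
force: [-0.2, 0.2, -2.7]
finger_gap: 0.0414
20.5 [0.64170135 0.05554281 0.26291205] [-0.15791476  0.18450649 -2.74633461] 0.04137566716795644
```

View pics/scene16c.png

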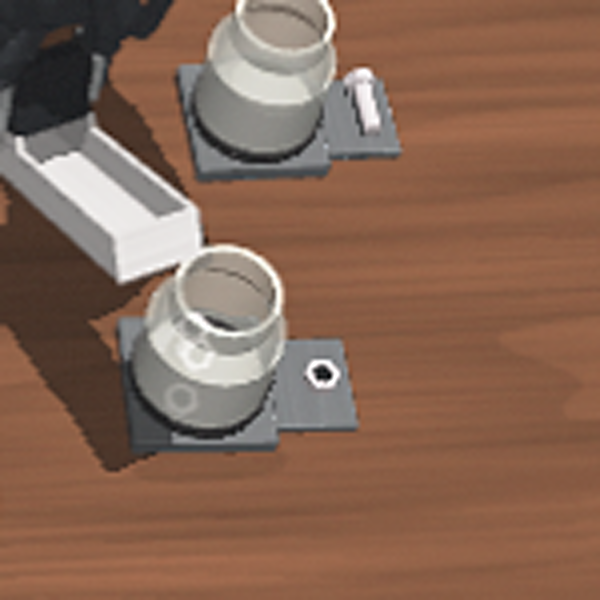

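View pics/top16c.png

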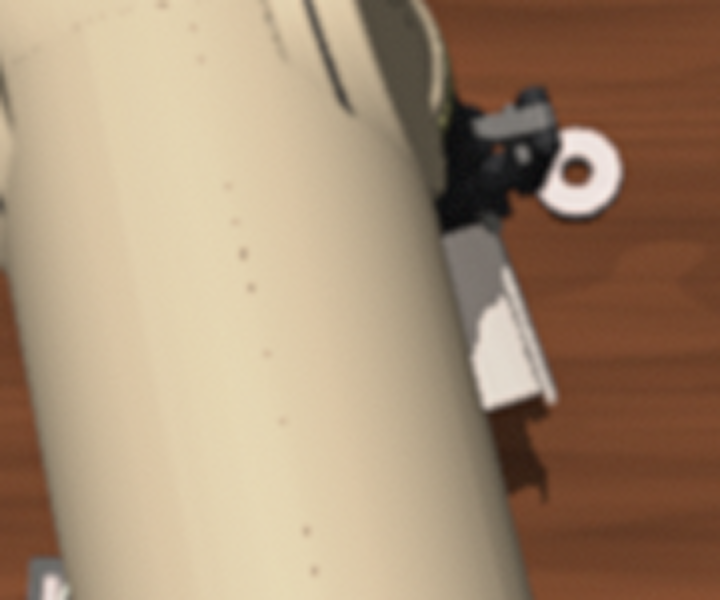

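```bash
python3 -m creep '{"hand":[30,30,30,30,30,30,30,30,30,30,30,30,30,30,30,30,30,30,30,30],"delta_pos":[[-18,14,5],[-36,28,12],[-54,42,22],[-72,55,34],[-90,68,47],[-107,80,60],[-122,91,74],[-135,101,88],[-146,109,102],[-154,115,116],[-160,119,129],[-163,122,140],[-165,123,150],[-165,123,158],[-165,123,164],[-165,123,169],[-165,123,172],[-165,123,174],[-165,123,174],[-165,123,174]],"yaw":[0,0,0,0,0,0,0,0,0,0,0,0,0,0,0,0,0,0,0,0]}' 50
python3 - <<'E'
from h import *
s=manip.observe();print(s['time_s'],s['ee_pos'],s['force'],s['finger_gap'])
snap('scene','scene17.png');snap('top','top17.png')
im=cv2.imread('pics/scene17.png')[100:290,230:470];cv2.imwrite('pics/scene17c.png',cv2.resize(im,None,fx=3.2,fy=3.1,interpolation=cv2.INTER_CUBIC))
for c in('scene','top'):
  for q in('chute','chute_grip','chute_lip','nut0'):
    for d in eyes.mark_of(q,c)[:6]: print(c,q,w(c,d['xyz']).round(3),round(d['confidence'],2))
E
```

```text
time_s: 22.27
ee_pos: [0.5258, -0.1116, 0.0896]
eef_rot: [3.141, -0.0, 0.324]
force: [-0.5, -0.2, -3.3]
finger_gap: 0.0413
22.2667 [ 0.52584853 -0.111643    0.08956237] [-0.53398712 -0.17276148 -3.33694522] 0.041339267417685226
scene chute [ 0.553 -0.1    0.063] 0.59
scene chute_grip [ 0.53  -0.109  0.106] 0.59
scene chute_lip [ 0.463 -0.134  0.013] 0.91
```

View pics/scene17c.png

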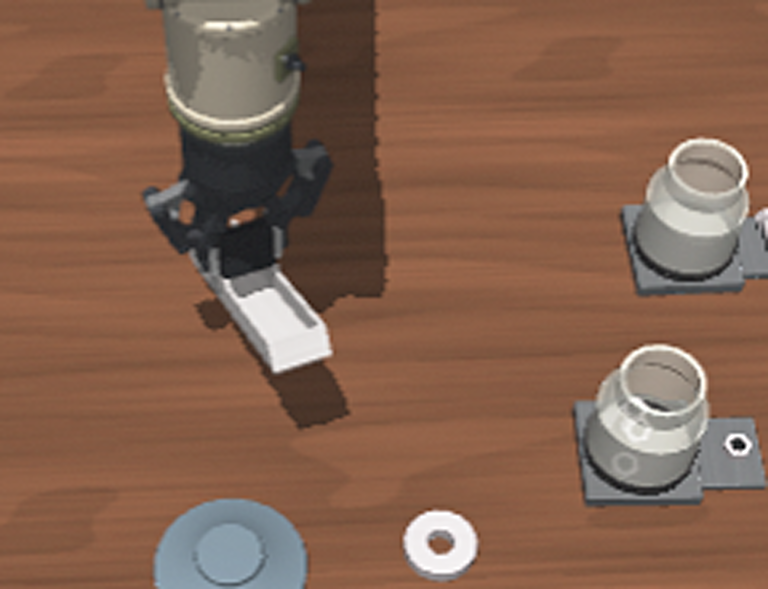

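```bash
python3 -m creep '{"hand":[30,30,30,30,30,30,30,30,30,30,30,30,30,30,30,30],"delta_pos":[[0,0,3],[0,0,7],[0,0,11],[0,0,13],[4,0,17],[8,0,20],[12,0,23],[16,0,27],[20,0,31],[24,0,36],[28,0,41],[31,0,45],[33,0,48],[35,0,51],[36,0,53],[36,0,53]],"yaw":[0,0,0,0,0,0,0,0,0,0,0,0,0,0,0,0]}' 20
python3 - <<'E'
from h import *
s=manip.observe();print(s['time_s'],s['ee_pos'],s['force'],s['ft_torque'],s['finger_gap'])
snap('scene','scene18.png')
im=cv2.imread('pics/scene18.png')[130:280,230:400];cv2.imwrite('pics/scene18c.png',cv2.resize(im,None,fx=4,fy=4,interpolation=cv2.INTER_CUBIC))
for c in('scene',):
  for q in('chute','chute_grip','chute_lip'):
    for d in eyes.mark_of(q,c)[:2]: print(c,q,w(c,d['xyz']).round(3),round(d['confidence'],2))
E
```

```text
time_s: 24.1
ee_pos: [0.56, -0.1002, 0.036]
eef_rot: [-3.142, -0.0, 0.324]
force: [2.4, 0.5, 3.4]
finger_gap: 0.0412
24.1 [ 0.56002544 -0.10015377  0.03604523] [2.37273877 0.48152603 3.39169483] [-0.00533531 -0.13883261  0.01640412] 0.041229367873181454
scene chute [ 0.566 -0.096  0.006] 0.97
scene chute_grip [ 0.563 -0.096  0.054] 0.69
scene chute_grip [0.665 0.176 0.115] 0.66
scene chute_lip [ 0.463 -0.133 -0.001] 0.83
scene chute_lip [ 0.566 -0.098  0.003] 0.66
```

View pics/scene18c.png

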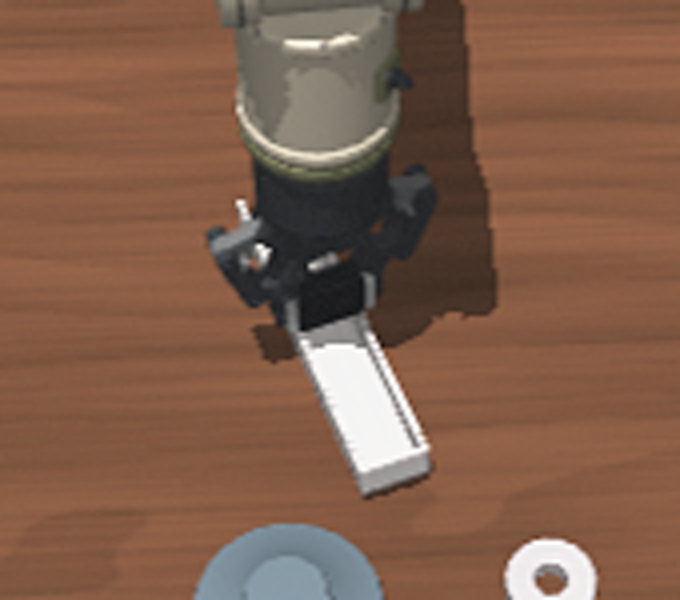

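```bash
python3 -m creep '{"hand":[30,30,30,30,30,30,30],"delta_pos":[[1,0,1],[1,0,2],[2,0,3],[2,0,4],[2,0,5],[2,0,6],[2,0,6]],"yaw":[0,0,0,0,0,0,0]}' 20
python3 -m creep '{"hand":[50,60,75,85,85,85,85,85,85,85],"delta_pos":[[0,0,0],[0,0,0],[0,0,0],[0,0,0],[0,0,0],[0,0,-3],[0,0,-12],[0,0,-25],[0,0,-40],[0,0,-55]],"yaw":[0,0,0,0,0,0,0,0,0,0]}' 20
python3 -m creep '{"hand":[85,85,85,85,85,85,85,85,85,85,85,85,85,85,85],"delta_pos":[[0,0,-20],[0,0,-40],[0,0,-65],[0,0,-90],[0,0,-115],[0,0,-140],[0,5,-160],[0,20,-170],[0,45,-170],[0,75,-170],[0,105,-170],[0,135,-170],[0,160,-170],[0,170,-170],[0,170,-170]],"yaw":[0,0,0,0,0,0,0,0,0,0,0,0,0,0,0]}' 20
python3 - <<'E'
from h import *
s=manip.observe();print(s['time_s'],s['ee_pos'],s['force'],s['ft_torque'],s['finger_gap'])
snap('scene','scene19.png');snap('top','top19.png')
im=cv2.imread('pics/scene19.png')[130:290,280:480];cv2.imwrite('pics/scene19c.png',cv2.resize(im,None,fx=3.7,fy=3.7,interpolation=cv2.INTER_CUBIC))
for c in('scene','top'):
  for q in('chute','chute_grip','chute_lip','nut0','bearing','end_shield'):
    for d in eyes.mark_of(q,c)[:5]: print(c,q,w(c,d['xyz']).round(3),round(d['confidence'],2))
E
```

```text
time_s: 24.88
ee_pos: [0.5622, -0.0995, 0.0305]
eef_rot: [3.141, -0.001, 0.324]
force: [3.0, 1.0, 3.1]
finger_gap: 0.0415
time_s: 25.72
ee_pos: [0.5619, -0.0996, 0.0872]
eef_rot: [3.141, -0.001, 0.324]
force: [1.1, 0.1, 0.2]
finger_gap: 0.0846
time_s: 26.97
ee_pos: [0.6154, -0.2635, 0.2558]
eef_rot: [3.141, -0.0, 0.32]
force: [0.3, -0.3, -1.0]
finger_gap: 0.0851
26.9667 [ 0.61542009 -0.26354912  0.25579967] [ 0.2679897  -0.26724233 -1.04628822] [-0.01974214 -0.00039231 -0.04929236] 0.08514012336478562
scene chute [ 0.566 -0.097 -0.   ] 0.94
scene chute [0.667 0.179 0.003] 0.75
scene chute_grip [ 0.566 -0.096  0.046] 0.72
scene chute_lip [ 0.463 -0.134  0.001] 0.76
scene bearing [0.666 0.175 0.116] 0.68
scene bearing [ 0.735  0.022 -0.002] 0.58
scene end_shield [ 0.744 -0.128 -0.007] 0.79
top chute [ 0.558 -0.097  0.003] 0.86
top chute_lip [ 0.666  0.181 -0.   ] 0.73
top chute_lip [ 0.568 -0.099  0.047] 0.5
top chute_lip [0.475 0.245 0.003] 0.41
top chute_lip [ 0.56  -0.099  0.001] 0.23
top nut0 [0.664 0.182 0.   ] 0.25
top bearing [0.736 0.023 0.   ] 0.68
top end_shield [ 0.741 -0.13  -0.001] 0.92
```

View pics/scene19c.png

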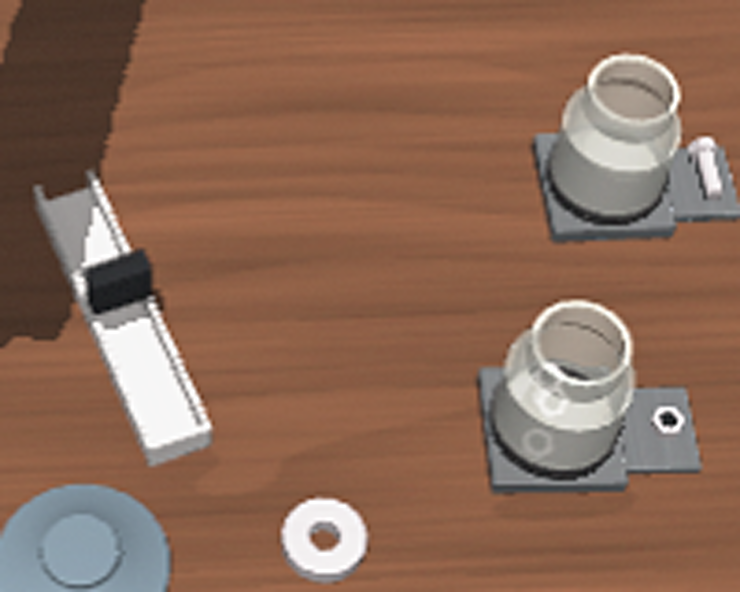

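View pics/top19.png

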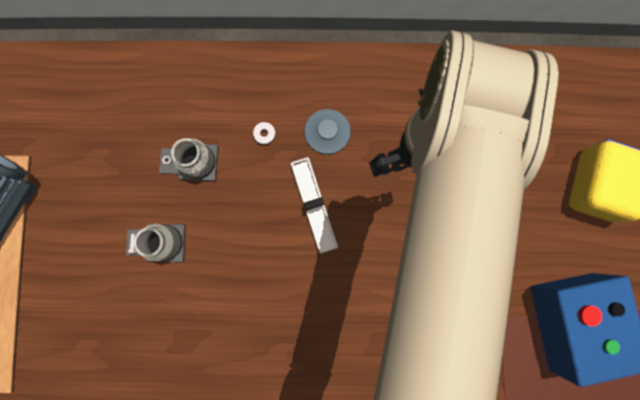

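```bash
python3 - <<'E'
from h import *
a=cv2.imread('pics/scene19.png')[205:270,405:475];b=cv2.imread('pics/top19.png')[132:190,155:225]
a=cv2.resize(a,(380,353),interpolation=cv2.INTER_CUBIC);b=cv2.resize(b,(400,353),interpolation=cv2.INTER_CUBIC)
f=np.hstack([a,b]);cv2.imwrite('pics/jar19.png',np.clip((f.astype(float)-90)*1.6+90,0,255).astype(np.uint8))
for u,v in((428.5,238.5),(425.5,249.5)):
  for z in(.02,.03,.04,.05,.06,.07,.08): 
    p=ray('scene',u,v,z);print(u,z,p.round(3),np.hypot(*(p[:2]-[.665,.178])).round(3))
E
```

```text
428.5 0.02 [0.654 0.177 0.02 ] 0.011
428.5 0.03 [0.659 0.174 0.03 ] 0.007
428.5 0.04 [0.665 0.172 0.04 ] 0.006
428.5 0.05 [0.67  0.169 0.05 ] 0.01
428.5 0.06 [0.676 0.166 0.06 ] 0.016
428.5 0.07 [0.681 0.164 0.07 ] 0.022
428.5 0.08 [0.687 0.161 0.08 ] 0.028
425.5 0.02 [0.683 0.165 0.02 ] 0.022
425.5 0.03 [0.688 0.163 0.03 ] 0.028
425.5 0.04 [0.693 0.16  0.04 ] 0.033
425.5 0.05 [0.698 0.157 0.05 ] 0.039
425.5 0.06 [0.704 0.155 0.06 ] 0.045
425.5 0.07 [0.709 0.152 0.07 ] 0.051
425.5 0.08 [0.714 0.15  0.08 ] 0.057
```

View pics/jar19.png

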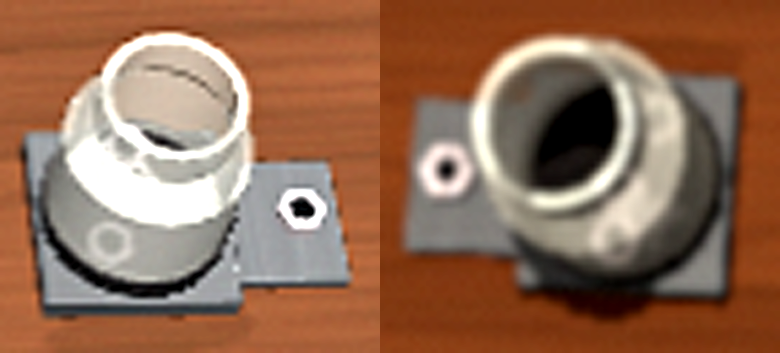

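```bash
python3 - <<'E'
from h import *
for u,v in((196.1,170.6),(203.1,150.1)): print(ray('top',u,v,.025).round(3))
cl=cv2.createCLAHE(4,(3,3))
def e(f,x0,x1,y0,y1):
    g=cv2.cvtColor(cv2.imread(f),cv2.COLOR_BGR2GRAY)[y0:y1,x0:x1];g=cv2.resize(g,(390,390),interpolation=cv2.INTER_CUBIC);return cl.apply(g)
cv2.imwrite('pics/jar19b.png',np.hstack([e('pics/scene19.png',408,458,208,258),e('pics/top19.png',165,220,132,187)]))
for P in([.659,.174,.025],[.685,.164,.025]): print(proj('top',P),proj('scene',P))
E
```

```text
[0.64  0.177 0.025]
[0.688 0.162 0.025]
[197.67358867 162.41529046] [427.9423219  239.47403767]
[202.39413695 151.53911267] [425.56011561 249.38866042]
```

View pics/jar19b.png

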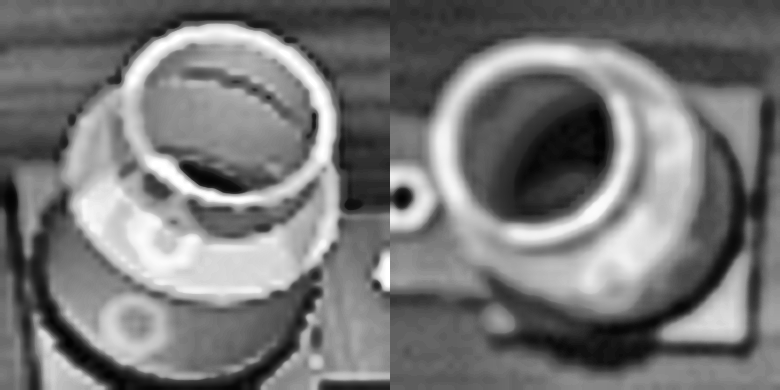

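```bash
python3 - <<'E'
from h import *
def d(a,b,x0,x1,y0,y1):
    A=cv2.imread(a)[y0:y1,x0:x1].astype(int);B=cv2.imread(b)[y0:y1,x0:x1].astype(int)
    g=np.clip(128+(B-A).mean(2)*4,0,255).astype(np.uint8);return cv2.resize(g,(390,390),interpolation=cv2.INTER_CUBIC)
cv2.imwrite('pics/diff.png',np.hstack([d('pics/scene0.png','pics/scene19.png',405,460,205,260),d('pics/top0.png','pics/top19.png',165,220,132,187)]))
E
```

```text
(no output)
```

View pics/diff.png

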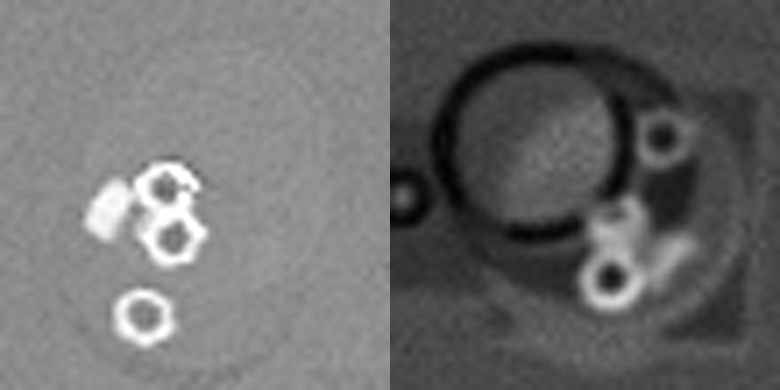

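```bash
python3 -c "
from h import *
manip.job_done();print(manip.observe()['time_s'])"
```

```text
the job is handed in; nothing more can be done
the job is handed in; nothing more can be done
```

All four nuts are in the nut jar, and the chute is back on the bench, empty and released. I handed the job in at about 27 s.

**How it was done:** The moves offer no tool tilt, so I gripped the handle across its width and let the chute pivot between the pads at 20 N.
- **First tilt:** I pressed the rear underside lightly on the nut jar's rim, which tipped the chute to about 12°. No nut moved.
- **Lip contact:** I set the lip in the nut jar's mouth, just below the rim and against the far wall, at about 7 N.
- **Pouring:** I arced the handle forward and up to about 29°. The nuts slid, and I backed the lip off a little so they dropped in.
- **Setting down:** I laid the chute back lip first near its starting place, opened the fingers and moved the arm clear.

**Last checks:**
- **Nuts:** Comparing pictures from before and after shows four nuts at the bottom of the jar, three flat and one on edge. None are on the bench or in the chute.
- **Chute:** The networks put its underside within 3 mm of the bench, and it looks level.
- **Bystanders:** The end shield and bearing look where they began, as do the wrench and screwdriver in the top picture. I did not measure any of the four against their starting positions.
- **Contact force:** The largest contact force I read on the tool was about 10 N.

**What I could not confirm:** The networks could not find the nuts inside the jar; their only nut report was one weak one (confidence 0.25). The nut count therefore rests on the picture comparison. Some late network reports for the chute lip also landed on the jars, and I ignored them.

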